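# Load the tumble-coating drum

## Task

Turn the tumbler drum until its filling mouth is at the top, then use the scoop to tip at least three of the four wooden ball blanks from the feed tray into the drum. The scoop is stored with its handle under the low shelf, so it has to be drawn out by its bowl before it can be taken by the handle; never touch the balls with the fingers, spill none on the bench, and leave the things standing about undisturbed. Finish with the mouth still at the top and the scoop lying right way up on the bench.

Things in the scene. Friction and masses are not known exactly. Their poses are not given: they have to be found in the camera images.
- drum (a joint): turning angle of the drum with its hand wheel; turns endlessly either way on a level axle, balanced, light drag, stays where left. 0 (or any whole turn, 6.283) has the filling mouth straight up; growing values carry the drum's top towards +x of drum_center. Starts 1.9 to 4.38: mouth hidden at the side or underneath
- drum_center (a point): centre of the drum, on the axle, 125 mm above the bench; fixed frame: y along the level axle towards the hand wheel, z up. Aluminium drum 182 mm diameter, 104 mm long, closed ends, wall 4 mm, with one opening: the filling mouth in the round wall. Bearing posts at y = -64 and +64 mm, 36 mm wide, 143 mm high over the bosses; base plate 170 x 160 x 10 mm
- mouth (a point): middle of the filling mouth, 90 mm from the axle, turns with the drum; its z axis points out of the drum. The mouth is an 80 degree gap in the round wall, 116 mm across and 92 mm along the axle, with rolled lips
- wheel_center (a point): centre of the wooden hand wheel, 106 mm from drum_center along its +y, same fixed frame, 125 mm above the bench: plain upright disc, 200 mm diameter, 16 mm thick (along y), 46 mm free space between it and the drum end; a 44 mm hub boss stands out 8 mm outside. Its rim can be pinched across the thickness from above
- tray_floor (a point): middle of the floor of the fixed grey feed tray. Frame: x level along the tray to its high end, z up. 240 x 90 mm, inside 80 mm wide, walls 5 mm thick and 35 mm above the floor at the sides and low end, no wall at the high end. The floor slopes 5 degrees (0.087 rad) down to -x: it is 27 mm above the bench here, 17 mm at the low end wall (x = -115 mm), where the balls lie
- ball0_center (a point): centre of a plain wooden ball, 30 mm diameter, 10 g, rolling freely in the feed tray
- ball1_center (a point): centre of a plain wooden ball, 30 mm diameter, 10 g, rolling freely in the feed tray
- ball2_center (a point): centre of a plain wooden ball, 30 mm diameter, 10 g, rolling freely in the feed tray
- ball3_center (a point): centre of a plain wooden ball, 30 mm diameter, 10 g, rolling freely in the feed tray
- scoop_bowl (a point): scoop, centre of its bowl half-way up (18 mm over its underside); frame as the scoop: x towards the mouth, z up. Aluminium bowl, outside 70 mm wide (64 inside), 36 mm high; floor 3 mm thick from x = -45 (back wall) to +55 mm (open lip); sides full height to x = -5, then raked down to the lip. About 100 g, balances in the bowl's back half, lies flat. Can be grasped across the bowl's outside
- scoop_handle (a point): where to grip the scoop's wooden handle, on its centre line, 96 mm behind scoop_bowl, 47 mm above the underside; frame as the scoop: x towards the mouth, z up. Straight bar 22 mm wide, 24 mm thick, 120 mm long, rising 0.30 rad backwards from the bowl's back wall
- shelf_front (a point): fixed steel shelf: middle of its front edge, underside of the board (105 mm above the bench, 10 mm thick). Frame: x into the shelf, z up. Board 160 mm deep, 200 mm wide, front posts 19 to 31 mm behind the edge and 174 mm apart; tins on its rear half reach 187 mm. The scoop starts with its handle beneath, mouth pointing away from the shelf
- can: bystander: paint can standing on the bench, 76 mm diameter, 95 mm high; origin under its centre
- tape: bystander: roll of masking tape lying flat, 96 mm diameter, 30 mm high; origin under its centre
- block: bystander: cork sanding block lying flat, 110 (x) x 60 (y) x 30 mm; origin under its centre
- gun: bystander: spray gun with an upright aluminium cup, on a 90 mm round foot, 190 mm high; origin under the foot's centre

How it is judged:
By the outcome, as a careful person would: the job done as asked, in the order asked, and still so for the second after the job is handed in, with the robot touching nothing.
It also fails if it takes over 72 s, if anything falls off the work surface, if the arm or the gripper's body presses on something with over 40 N, if the wrist force passes 120 N, or if a joint passes its speed limit or range.

## Robot

A 7-joint arm with a two-finger parallel gripper is mounted at the origin on the work surface. World frame = base frame: x ahead of the robot, y to its left, z up, the work surface at z = 0. Lengths are in m, angles in rad, forces in N, time in s.
With the tool pointing down it reaches from about 0.4 to 0.85 m from the base axis. Payload 4.5 kg.
Tool frame: the origin (TCP) lies at the very end of the fingers, on their centre line; the grasp point (between the pads) lies 19 mm behind it; z points along the fingers, y is the line along which they close (so a half turn about z gives the same grasp; the last joint's range is limited). The gripper opens to 88 mm and grips with 3 to 60 N. Pads are 18 mm wide; open, the fingers measure 123 mm over their backs; the gripper's body (75 mm by 187 mm) begins 45 mm behind the grasp point.
Start: joints at [1.203, 0.689, -0.195, 1.565, 0.157, 0.902, -0.215], TCP at [0.244, -0.575, 0.209] pointing down, gripper open.
Joint ranges: [-3.01, 3.01], [-0.46, 2.08], [-1.47, 1.51], [0.13, 2.56], [-1, 4.14], [0.04, 2.09], [-2.66, 2.66]. Speed limits (rad/s): [2.57, 2.57, 3.14, 3.14, 3.14, 3.14, 3.14].

## Interface

Orientations are given as a unit quaternion [x, y, z, w].
In Python, from plant import r, eyes, nets gives the robot as it stands.
- The arm moves only by the shell command python3 -m pendant 'ROWS' [FORCE]. ROWS is JSON, a list of rows, each an object of numbers: "claw": the opening, from 0 (shut) to 1 (fully open); "dx", "dy", "dz": the shift along the world's x, y, z in mm; "twist": the turn about the world's z in rad. In form: [{"claw": .., "dx": .., "dy": .., "dz": .., "twist": ..}, ...]. A call has 1 to 8 rows; each row is the pose to reach, as a shift and turn from the pose commanded when the call began; what a row does not reach only later rows make up. A row lasts 1/10 s, in which the tool goes at most 50 mm and 8.59 degrees, less where a joint would pass 70% of its speed; a pose out of reach is approached as far as the arm can. A call with a gripper value outside its range is refused whole. The fingers move at their own pace and stop on an object; FORCE is the grip in N (left out, the last holds). Time passes only in rows, so rows that repeat a pose let the fingers close. It gives the time, the measured TCP pose, the force, the opening and the grip force at its end, in the units of the state.
- r.get_state(): the state, without advancing time (a new reading comes with each control period).
- eyes.snapshot(name): name is "scene" or "top"; returns (picture, depth): 400x640x3 uint8, blue, green, red; 400x640 float32, m along the optical axis (not along the pixel's ray), 0 where there is no reading.
- eyes.camera_info(name): a dict with "K" (3x3 intrinsics, pixels), "world_to_cam" (4x4, takes a point from world to camera coordinates). Camera axes: x right, y down, z forward; pixel columns grow to the right and rows downward; lengths in m; the calibration is good to about 2 mm. A picture is of the moment at which its call begins. camera_info takes no time and is no camera call.
- r.finish_job(): hands the job in; it is judged then, once.
Trained networks look in the newest picture that a camera, given by its name, has taken for a name from the list of things; names that differ only in an ending like _2 or _b are one class to them, and where a whole thing is asked for, a point or a joint stands for the part that bears it (a point fixed in the world has none). Each returns a list of dicts, best first, with "confidence" (0 to 1); they miss things now and then, are a little off and sometimes report something else, mostly with a low value. They report only what shows in the picture. A call takes as long as a camera call.
- nets.spot_in(camera, query): "box" ([left, top, width, height] as shares, 0 to 1, of the picture: columns of its width, rows of its height, round what is visible of it).
- nets.place_of(camera, query): "position" ([column, row] as shares, 0 to 1, of the picture: columns of its width, rows of its height: a listed point, or the origin of a listed thing).
The state is a dict: "clock": time; "q": joint angles; "qd": joint speeds; "joint_torque": joint torques, N m; "tool_pos": TCP position; "eef_rot": TCP orientation; "contact_force": force on the tool from outside, world axes, zero at the start; "moment": the same for the moment, N m; "opening": opening from 0.0 (shut) to 1.0 (fully open); "finger_force": force on a finger pad.
Only numpy, scipy, OpenCV 4.12 (cv2) and the standard library are available. Lean on these libraries where they do the work, as an engineer would, in place of code of your own. Each camera call takes 0.05 s, during which the arm holds its last target. There are 200 camera calls.

## Working session

There is one attempt and no reset: what is moved stays moved. The work goes in short steps, Python scripts to look and compute and a shell command to move; the robot and the scene stay as the last step left them, time stands still between calls to the robot, and variables do not carry over. Pictures are saved under pics/ and viewed, at most 10 in all, crops included, and the job is handed in when it is done.

```bash
ls; mkdir -p pics; cat > h.py <<'E'
import numpy as np, cv2
from plant import r, eyes, nets
def cam(n):
    i=eyes.camera_info(n); return np.array(i["K"]),np.array(i["world_to_cam"])
def proj(n,p):
    K,T=cam(n); c=T[:3,:3]@np.array(p)+T[:3,3]; return (K@c)[:2]/c[2]
def ray(n,uv):
    K,T=cam(n); R=T[:3,:3]; d=R.T@np.linalg.inv(K)@[uv[0],uv[1],1]; return -R.T@T[:3,3],d
def onz(n,uv,z):
    o,d=ray(n,uv); return o+d*(z-o[2])/d[2]
def tri(uvs,uvt):
    o1,d1=ray("scene",uvs);o2,d2=ray("top",uvt)
    s=np.linalg.lstsq(np.c_[d1,-d2],o2-o1,rcond=None)[0]
    a=o1+s[0]*d1;b=o2+s[1]*d2
    return (a+b)/2,np.linalg.norm(a-b)
def cloud(n,depth):
    K,T=cam(n); v,u=np.mgrid[:400,:640]; c=np.stack([(u-K[0,2])/K[0,0]*depth,(v-K[1,2])/K[1,1]*depth,depth],-1)
    return (c-T[:3,3])@T[:3,:3]
E
python3 - <<'E'
from h import *
P={}
for n in("scene","top"):
    im,d=eyes.snapshot(n); cv2.imwrite(f"pics/{n}0.png",im); np.save(f"{n}0.npy",d)
    K,T=cam(n); print(n,(-T[:3,:3].T@T[:3,3]).round(3),T[2,:3].round(2),K[0,0])
    for q in "drum_center mouth wheel_center tray_floor ball0_center scoop_bowl scoop_handle shelf_front can tape block gun".split():
        o=nets.place_of(n,q)
        P[n,q]=[(np.array(x["position"])*[640,400],x["confidence"]) for x in o[:4]]
        print(q,[(a.round(1).tolist(),round(c,2)) for a,c in P[n,q]])
for q in "drum_center mouth wheel_center tray_floor scoop_bowl scoop_handle shelf_front can tape block gun".split():
    if P["scene",q] and P["top",q]:
        p,e=tri(P["scene",q][0][0],P["top",q][0][0]); print(q,p.round(4),round(e,4))
s=r.get_state(); print(s["clock"],s["tool_pos"],s["eef_rot"],s["opening"])
E
```

```text
pics
scene [1.254 0.593 0.807] [-0.62 -0.48 -0.62] 370.26460275601016
drum_center [([378.1, 226.1], 0.7)]
mouth [([360.2, 255.7], 0.82)]
wheel_center [([410.5, 244.2], 0.6)]
tray_floor [([303.4, 214.3], 0.75)]
ball0_center [([317.2, 194.5], 0.61)]
scoop_bowl [([246.2, 185.1], 0.87), ([304.2, 216.7], 0.23), ([381.8, 225.7], 0.2)]
scoop_handle []
shelf_front [([234.2, 170.2], 0.65)]
can [([269.3, 265.2], 0.75)]
tape [([308.2, 175.5], 0.59), ([321.1, 200.9], 0.45)]
block [([454.1, 246.3], 0.65)]
gun [([453.0, 245.9], 0.93)]
top [0.353 0.066 1.51 ] [ 0.17 -0.01 -0.99] 453.69952831169513
drum_center [([336.5, 234.3], 0.49)]
mouth []
wheel_center [([218.2, 206.9], 0.66)]
tray_floor [([337.6, 216.7], 0.85)]
ball0_center [([346.7, 245.3], 0.62), ([427.7, 193.7], 0.31)]
scoop_bowl [([421.8, 215.7], 0.95), ([336.5, 219.2], 0.34)]
scoop_handle [([432.9, 186.9], 0.72)]
shelf_front [([423.7, 194.5], 0.55)]
can [([321.9, 151.8], 0.72)]
tape [([391.0, 277.1], 0.76)]
block [([300.4, 279.2], 0.62)]
gun [([209.0, 270.2], 0.77), ([333.7, 247.3], 0.71)]
drum_center [ 0.4709  0.0867 -0.0119] 0.2072
wheel_center [0.5882 0.3588 0.1282] 0.0034
tray_floor [ 0.5684 -0.0163  0.021 ] 0.0087
scoop_bowl [ 0.5654 -0.2944  0.0157] 0.0018
shelf_front [ 0.6175 -0.2793  0.1149] 0.0005
can [0.7911 0.0356 0.0115] 0.0029
tape [ 0.3615 -0.1801 -0.0064] 0.0123
block [ 0.3319  0.2597 -0.0916] 0.2936
gun [0.3973 0.4161 0.0025] 0.0059
1.3 [ 0.24443979 -0.57524017  0.20913562] [9.79890745e-01 1.99534774e-01 1.08861792e-05 3.25281453e-05] 1.0030737341061684
```

View pics/top0.png

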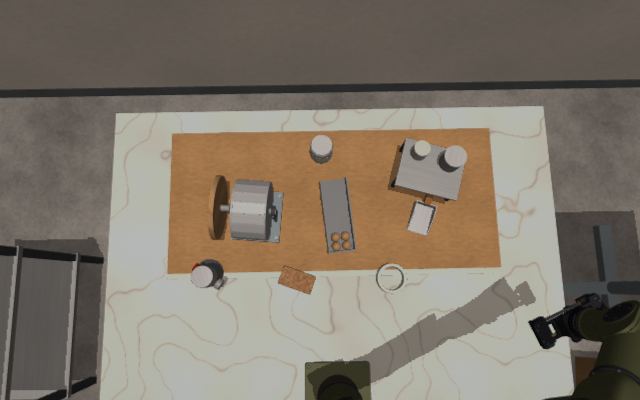

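View pics/scene0.png

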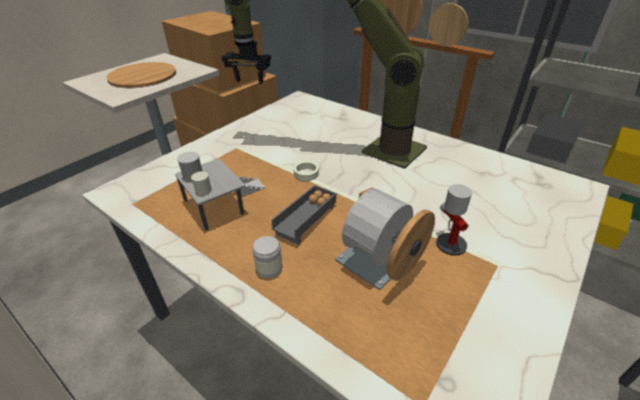

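```bash
python3 - <<'E'
from h import *
C={n:cloud(n,np.load(f"{n}0.npy")) for n in("scene","top")}
I={n:cv2.imread(f"pics/{n}0.png") for n in C}
A=np.r_[C["top"].reshape(-1,3),C["scene"].reshape(-1,3)]; col=np.r_[I["top"].reshape(-1,3),I["scene"].reshape(-1,3)]
src=np.r_[np.zeros(256000),np.ones(256000)]
ok=np.isfinite(A).all(1)
def sel(x0,x1,y0,y1,z0,z1): return ok&(A[:,0]>x0)&(A[:,0]<x1)&(A[:,1]>y0)&(A[:,1]<y1)&(A[:,2]>z0)&(A[:,2]<z1)
def box(name,m):
    for s in(0,1):
        P=A[m&(src==s)]
        if len(P)<8: print(name,s,len(P)); continue
        b=cv2.minAreaRect(P[:,:2].astype(np.float32)*1000)
        print(name,s,len(P),"c",np.round(b[0],1),"size",np.round(b[1],1),"ang",round(b[2],2),"z",P[:,2].min().round(4),np.median(P[:,2]).round(4),P[:,2].max().round(4))
table=sel(.5,.7,.05,.12,-.02,.02); print("bench z",[np.median(A[table&(src==s)][:,2]).round(4) for s in(0,1)])
box("wheeltop",sel(.4,.8,.33,.42,.15,.24))
box("drum",sel(.4,.8,.18,.335,.1,.24))
box("shelfboard",sel(.5,.9,-.5,-.15,.105,.125))
box("scoop",sel(.45,.66,-.38,-.22,.008,.06))
box("tray",sel(.4,.75,-.1,.06,.03,.08))
box("can",sel(.7,.85,-.02,.1,.08,.12))
box("tape",sel(.28,.44,-.25,-.1,.015,.05))
box("block",sel(.25,.45,.03,.17,.015,.05))
box("gun",sel(.25,.45,.3,.5,.06,.25))
for n in C:
    s=4
    a={"top":(200,130,450,300),"scene":(160,130,480,300)}[n]; 
    x0,y0,x1,y1=a; cv2.imwrite(f"pics/z_{n}.png",cv2.resize(I[n][y0:y1,x0:x1],None,fx=2.5 if n=="scene" else 3.2,fy=2.5 if n=="scene" else 3.2,interpolation=cv2.INTER_CUBIC))
E
```

```text
bench z [np.float64(0.0023), np.float64(0.0004)]
wheeltop 0 652 c [542.  374.8] size [ 38.2 284. ] ang 84.29 z 0.1501 0.198 0.2315
wheeltop 1 1145 c [539.1 362.8] size [ 47.9 293. ] ang 78.61 z 0.15 0.1843 0.2258
drum 0 2410 c [578.9 259.8] size [151.8 182.8] ang 84.6 z 0.1005 0.2022 0.2246
drum 1 3055 c [582.3 261.2] size [124.1 180.6] ang 85.52 z 0.1003 0.1845 0.2176
shelfboard 0 2398 c [ 701.3 -307.1] size [201.8 161.9] ang 74.14 z 0.105 0.116 0.125
shelfboard 1 1373 c [ 702.  -308.4] size [204.7 160.5] ang 74.29 z 0.1051 0.1149 0.1247
scoop 0 381 c [ 553.5 -295.5] size [159.7 197.9] ang 85.71 z 0.008 0.0186 0.057
scoop 1 154 c [ 560.8 -291.6] size [81.1 79.2] ang 64.92 z 0.008 0.0195 0.0373
tray 0 1344 c [569.4 -11. ] size [242.7  90.5] ang 6.11 z 0.03 0.0393 0.0784
tray 1 1451 c [569.7 -12.9] size [244.6  93.8] ang 6.3 z 0.03 0.0431 0.0745
can 0 407 c [788.8  38.7] size [71.8 70.7] ang 88.73 z 0.08 0.0954 0.1063
can 1 502 c [794.3  37.5] size [71.8 70.6] ang 17.75 z 0.0802 0.0943 0.0987
tape 0 300 c [ 363.7 -180.9] size [94.4 92.4] ang 88.44 z 0.0156 0.03 0.0392
tape 1 234 c [ 365.9 -184.9] size [96.5 94. ] ang 71.04 z 0.015 0.0265 0.0359
block 0 601 c [363.2 124.9] size [109.8  60. ] ang 69.82 z 0.0169 0.0313 0.0434
block 1 31 c [347.4  76.4] size [11.6 58.2] ang 72.59 z 0.0206 0.0286 0.0304
gun 0 587 c [377.9 393.6] size [103.2  62.6] ang 75.64 z 0.0841 0.1888 0.1981
gun 1 975 c [385.7 393.7] size [98.2 62.7] ang 35.92 z 0.0603 0.1524 0.1908
```

View pics/z_top.png

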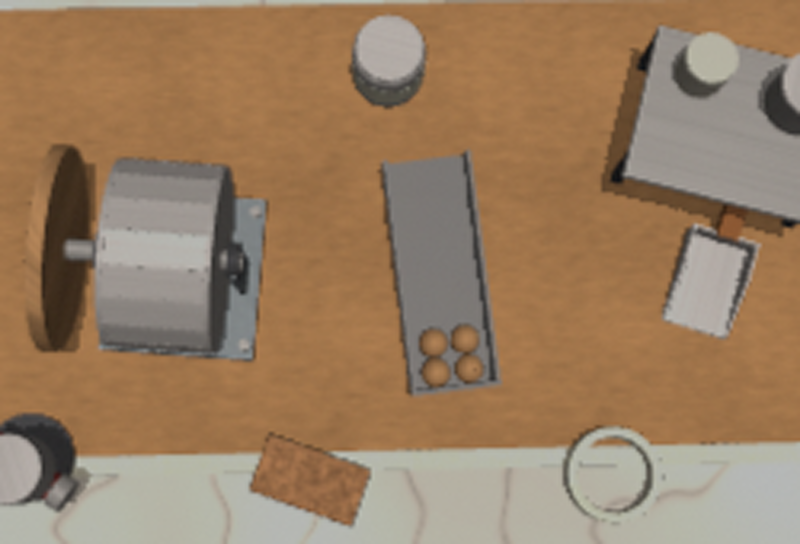

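View pics/z_scene.png

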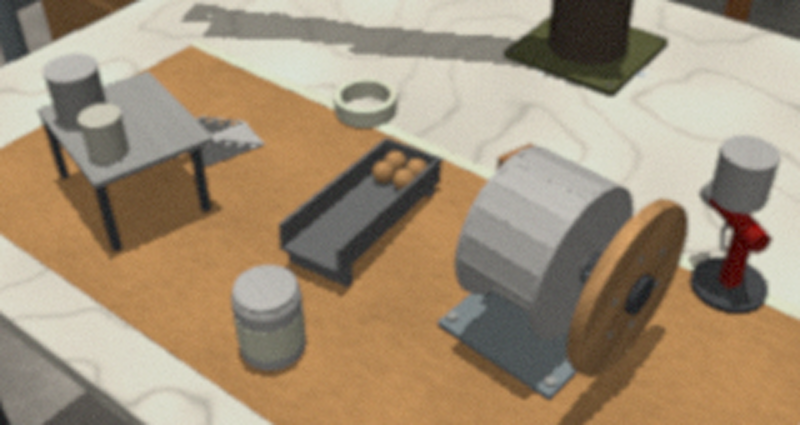

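```bash
python3 - <<'E'
from h import *
from scipy.optimize import least_squares
C={n:cloud(n,np.load(f"{n}0.npy")) for n in("scene","top")}
I={n:cv2.imread(f"pics/{n}0.png") for n in C}
for names in(("scene",),("top",),("scene","top")):
    A=np.concatenate([C[n].reshape(-1,3) for n in names]); col=np.concatenate([I[n].reshape(-1,3) for n in names]).astype(int)
    gray=np.ptp(col,axis=1)<25
    B=lambda x0,x1,y0,y1,z0,z1:(A[:,0]>x0)&(A[:,0]<x1)&(A[:,1]>y0)&(A[:,1]<y1)&(A[:,2]>z0)&(A[:,2]<z1)
    D=A[B(.45,.72,.2,.33,.13,.24)&gray]
    def f(p):
        a=np.array([-np.sin(p[2]),np.cos(p[2])]); n=np.array([a[1],-a[0]])
        u=(D[:,:2]-p[:2])@n; return np.hypot(u,D[:,2]-p[3])-.091
    # p[1] fixed by y=.26
    s=least_squares(lambda q:f([q[0],.26,q[1],q[2]]),[.58,.1,.125],loss="soft_l1",f_scale=.003)
    print(names,"drum x at y=.26",s.x.round(4),"rms",np.sqrt(np.median(s.fun**2)).round(4))
    yaw=s.x[1]; a=np.array([-np.sin(yaw),np.cos(yaw)])
    t=(D[:,:2]-[s.x[0],.26])@a; print(" drum along pct",np.percentile(t,[1,3,50,97,99]).round(4))
    W=A[B(.45,.72,.32,.43,.13,.24)&~gray]; tw=(W[:,:2]-[s.x[0],.26])@a; 
    uw=(W[:,:2]-[s.x[0],.26])@[a[1],-a[0]]
    print(" wheel along",np.percentile(tw,[3,25,50,75,97]).round(4),"u",np.percentile(uw,[1,50,99]).round(3),"topz",np.percentile(W[:,2],99.5).round(4))
    o,d=ray("scene",(360.2,255.7))
    # mouth: plane through drum centre (t=mid)
    m=np.array([s.x[0],.26])+a*np.mean(np.percentile(t,[2,98])); k=((m-o[:2])@a)/(d[:2]@a); p=o+d*k
    u=(p[:2]-m)@[a[1],-a[0]]; print(" drum centre",m.round(4)," mouth u,z",u.round(3),p[2].round(3),"ang",np.arctan2(u,p[2]-.125).round(2))
# scoop bowl from top by brightness
n="top"; im=I[n].astype(int); P=C[n]; g=(np.ptp(im,axis=2)<25)&(P[...,0]>.48)&(P[...,0]<.64)&(P[...,1]>-.36)&(P[...,1]<-.24)&(P[...,2]<.06)&(P[...,2]>0)
g=cv2.morphologyEx(g.astype(np.uint8),cv2.MORPH_OPEN,np.ones((3,3)))>0
Q=P[g]; print("bowl",len(Q),cv2.minAreaRect(Q[:,:2].astype(np.float32)*1000), "z pct",np.percentile(Q[:,2],[5,50,95]).round(4))
v,u=np.where(g); print("pix",u.min(),u.max(),v.min(),v.max())
# balls
for n in C:
  o=nets.spot_in(n,"ball0_center"); print(n,[((np.array(x["box"])*[640,400,640,400]).round(0).tolist(),round(x["confidence"],2)) for x in o[:6]])
E
```

```text
('scene',) drum x at y=.26 [ 0.5796 -0.0748  0.1223] rms 0.0018
 drum along pct [-0.0544 -0.0514  0.013   0.0467  0.0538]
 wheel along [0.0923 0.1016 0.1064 0.1076 0.1089] u [-0.086  0.028  0.1  ] topz 0.225
 drum centre [0.5794 0.2571]  mouth u,z 0.076 0.074 ang 2.16
('top',) drum x at y=.26 [ 0.5788 -0.0794  0.1256] rms 0.0016
 drum along pct [-0.0569 -0.0564 -0.0071  0.0443  0.0469]
 wheel along [0.0922 0.0934 0.0945 0.1008 0.1082] u [-0.095 -0.006  0.092] topz 0.2303
 drum centre [0.5784 0.2545]  mouth u,z 0.073 0.068 ang 2.23
('scene', 'top') drum x at y=.26 [ 0.5785 -0.0762  0.1241] rms 0.0015
 drum along pct [-0.0567 -0.0554  0.0032  0.0465  0.052 ]
 wheel along [0.0922 0.0948 0.1034 0.1071 0.1088] u [-0.092  0.017  0.1  ] topz 0.229
 drum centre [0.5782 0.2554]  mouth u,z 0.075 0.07 ang 2.2
bowl 508 ((559.3896484375, -291.24444580078125), (70.22782135009766, 96.21211242675781), 70.44966888427734) z pct [0.001  0.0059 0.0315]
pix 409 435 201 233
scene []
top [([343.0, 240.0, 7.0, 10.0], 0.53), ([209.0, 176.0, 66.0, 65.0], 0.23)]
```

```bash
python3 - <<'E'
from h import *
a=np.array([.076,.997]); n=np.array([.997,-.076]); c=np.array([.578,.2548])
for nm in("scene","top"):
    P=cloud(nm,np.load(f"{nm}0.npy")).reshape(-1,3)
    t=(P[:,:2]-c)@a; u=(P[:,:2]-c)@n; z=P[:,2]-.125; r_=np.hypot(u,z); th=np.arctan2(u,z)
    for lo in np.arange(-1.8,3,.2):
        m=(abs(t)<.03)&(th>lo)&(th<lo+.2)&(r_<.11)&(P[:,2]>.012)
        if m.sum()>5: print(nm,lo.round(1),m.sum(),np.percentile(r_[m],[5,50,95]).round(3))
s=r.get_state(); q=s["eef_rot"]
from scipy.spatial.transform import Rotation as R
print(R.from_quat(q).as_matrix().round(3))
E
```

```text
scene -0.6 38 [0.089 0.09  0.091]
scene -0.4 57 [0.089 0.09  0.091]
scene -0.2 88 [0.088 0.09  0.091]
scene -0.0 120 [0.088 0.091 0.092]
scene 0.2 129 [0.088 0.09  0.092]
scene 0.4 154 [0.088 0.091 0.093]
scene 0.6 157 [0.088 0.09  0.094]
scene 0.8 153 [0.088 0.09  0.093]
scene 1.0 149 [0.089 0.091 0.093]
scene 1.2 129 [0.089 0.091 0.093]
scene 1.4 63 [0.09  0.092 0.094]
scene 2.8 32 [0.083 0.087 0.09 ]
top -1.6 21 [0.089 0.09  0.091]
top -1.4 40 [0.089 0.091 0.092]
top -1.2 61 [0.089 0.091 0.093]
top -1.0 97 [0.088 0.091 0.095]
top -0.8 94 [0.088 0.091 0.095]
top -0.6 126 [0.088 0.092 0.095]
top -0.4 128 [0.088 0.092 0.096]
top -0.2 136 [0.088 0.092 0.096]
top -0.0 121 [0.088 0.092 0.096]
top 0.2 119 [0.088 0.092 0.096]
top 0.4 91 [0.088 0.092 0.095]
top 0.6 85 [0.089 0.092 0.095]
top 0.8 50 [0.089 0.091 0.094]
top 1.0 31 [0.09  0.091 0.093]
top 1.2 6 [0.091 0.091 0.091]
[[ 0.92   0.391  0.   ]
 [ 0.391 -0.92  -0.   ]
 [ 0.     0.    -1.   ]]
```

```bash
python3 -m pendant '[{"claw":0.45,"dx":20,"dy":40,"dz":50,"twist":-0.1},{"claw":0.45,"dx":50,"dy":80,"dz":90,"twist":-0.2},{"claw":0.45,"dx":80,"dy":120,"dz":120,"twist":-0.3},{"claw":0.45,"dx":110,"dy":160,"dz":120,"twist":-0.4},{"claw":0.45,"dx":140,"dy":205,"dz":120,"twist":-0.478},{"claw":0.45,"dx":170,"dy":245,"dz":120,"twist":-0.478},{"claw":0.45,"dx":190,"dy":290,"dz":120,"twist":-0.478},{"claw":0.45,"dx":210,"dy":330,"dz":120,"twist":-0.478}]' 20; python3 -c "
from h import *
print(r.get_state()['q'])"
```

```text
clock: 2.2
tool_pos: [0.4408, -0.2714, 0.3293]
eef_rot: [0.999, -0.038, 0.001, 0.0]
contact_force: [1.0, -0.3, -0.2]
opening: 0.448
finger_force: 0.0
[ 0.53061126  0.40463831 -0.10249566  1.71369426  0.04724698  1.02447412
 -1.23505597]
```

```bash
python3 -m pendant '[{"claw":0.45,"dx":15,"dy":47},{"claw":0.45,"dx":30,"dy":94},{"claw":0.45,"dx":44,"dy":140},{"claw":0.45,"dx":58,"dy":187},{"claw":0.45,"dx":72,"dy":234},{"claw":0.45,"dx":87,"dy":281},{"claw":0.45,"dx":101,"dy":328},{"claw":0.45,"dx":115,"dy":374}]'; python3 -m pendant '[{"claw":0.45,"dx":15,"dy":47},{"claw":0.45,"dx":30,"dy":94},{"claw":0.45,"dx":44,"dy":140},{"claw":0.45,"dx":58,"dy":187},{"claw":0.45,"dx":68,"dy":227},{"claw":0.45,"dx":68,"dy":227},{"claw":0.45,"dx":68,"dy":227},{"claw":0.45,"dx":68,"dy":227}]'; python3 -c "
from h import *
s=r.get_state();print(s['q'],s['tool_pos'],s['eef_rot'])"
```

```text
[ 0.53061126  0.40463831 -0.10249566  1.71369426  0.04724698  1.02447412
 -1.23505597] [ 0.44082775 -0.27137433  0.32926989] [ 9.99276230e-01 -3.80350517e-02  5.30134095e-04  2.63383552e-04]validation failed for argument at $[0]...
validation failed for argument at $[0]...
```

```bash
python3 -m pendant '[{"claw":0.45,"dx":15,"dy":47,"dz":0,"twist":0},{"claw":0.45,"dx":30,"dy":94,"dz":0,"twist":0},{"claw":0.45,"dx":44,"dy":140,"dz":0,"twist":0},{"claw":0.45,"dx":58,"dy":187,"dz":0,"twist":0},{"claw":0.45,"dx":72,"dy":234,"dz":0,"twist":0},{"claw":0.45,"dx":87,"dy":281,"dz":0,"twist":0},{"claw":0.45,"dx":101,"dy":328,"dz":0,"twist":0},{"claw":0.45,"dx":115,"dy":374,"dz":0,"twist":0}]'; python3 -m pendant '[{"claw":0.45,"dx":15,"dy":47,"dz":0,"twist":0},{"claw":0.45,"dx":30,"dy":94,"dz":0,"twist":0},{"claw":0.45,"dx":44,"dy":140,"dz":0,"twist":0},{"claw":0.45,"dx":58,"dy":187,"dz":0,"twist":0},{"claw":0.45,"dx":68,"dy":227,"dz":0,"twist":0},{"claw":0.45,"dx":68,"dy":227,"dz":0,"twist":0},{"claw":0.45,"dx":68,"dy":227,"dz":0,"twist":0},{"claw":0.45,"dx":68,"dy":227,"dz":0,"twist":0}]'; python3 -c "
from h import *
s=r.get_state();print(s['q'],s['tool_pos'],s['eef_rot'])"
```

```text
clock: 3.0
tool_pos: [0.555, 0.103, 0.3291]
eef_rot: [0.999, -0.038, 0.0, 0.0]
contact_force: [0.7, -0.2, 0.8]
opening: 0.451
finger_force: 0.0
clock: 3.8
tool_pos: [0.6231, 0.326, 0.329]
eef_rot: [0.999, -0.039, 0.0, 0.001]
contact_force: [-0.3, -0.9, -0.5]
opening: 0.452
finger_force: 0.0
[-0.48418337  0.71485902 -0.1453932   1.11205114  0.09976406  1.32177602
 -2.26783198] [0.62311989 0.32597142 0.32895207] [ 9.99239360e-01 -3.89869983e-02  2.00137646e-04  8.22116553e-04]
```

```bash
python3 -m pendant '[{"claw":0.45,"dx":14,"dy":30,"dz":0,"twist":0},{"claw":0.45,"dx":14,"dy":30,"dz":-40,"twist":0},{"claw":0.45,"dx":14,"dy":30,"dz":-80,"twist":0},{"claw":0.45,"dx":14,"dy":30,"dz":-120,"twist":0},{"claw":0.45,"dx":14,"dy":30,"dz":-155,"twist":0},{"claw":0.45,"dx":14,"dy":30,"dz":-155,"twist":0},{"claw":0.1,"dx":14,"dy":30,"dz":-155,"twist":0},{"claw":0.1,"dx":14,"dy":30,"dz":-155,"twist":0}]' 25;python3 -m pendant '[{"claw":0.1,"dx":0,"dy":0,"dz":0,"twist":0},{"claw":0.1,"dx":0,"dy":0,"dz":0,"twist":0},{"claw":0.1,"dx":0,"dy":0,"dz":0,"twist":0},{"claw":0.1,"dx":0,"dy":0,"dz":0,"twist":0}]'
```

```text
clock: 4.6
tool_pos: [0.6387, 0.358, 0.1771]
eef_rot: [0.999, -0.039, 0.002, -0.001]
contact_force: [-0.0, 0.4, 0.7]
opening: 0.295
finger_force: 0.0
clock: 5.0
tool_pos: [0.6393, 0.355, 0.1764]
eef_rot: [0.999, -0.039, 0.002, 0.001]
contact_force: [1.1, -4.5, 3.9]
opening: 0.18
finger_force: 25.0
```

```bash
python3 -m pendant '[{"claw":0.1,"dx":-11,"dy":1,"dz":7,"twist":0},{"claw":0.1,"dx":-22,"dy":2,"dz":12,"twist":0},{"claw":0.1,"dx":-34,"dy":3,"dz":16,"twist":0},{"claw":0.1,"dx":-47,"dy":4,"dz":17,"twist":0},{"claw":0.1,"dx":-60,"dy":5,"dz":17,"twist":0},{"claw":0.1,"dx":-72,"dy":6,"dz":15,"twist":0},{"claw":0.1,"dx":-84,"dy":6,"dz":11,"twist":0},{"claw":0.1,"dx":-96,"dy":7,"dz":5,"twist":0}]';python3 -m pendant '[{"claw":0.1,"dx":-7,"dy":1,"dz":-5,"twist":0},{"claw":0.1,"dx":-7,"dy":1,"dz":-5,"twist":0},{"claw":0.45,"dx":-7,"dy":1,"dz":-5,"twist":0},{"claw":0.45,"dx":-7,"dy":1,"dz":-5,"twist":0},{"claw":0.45,"dx":-7,"dy":1,"dz":-5,"twist":0},{"claw":0.45,"dx":-7,"dy":1,"dz":45,"twist":0},{"claw":0.45,"dx":-7,"dy":1,"dz":90,"twist":0},{"claw":0.45,"dx":50,"dy":-3,"dz":90,"twist":0}]'
cat > ang.py <<'E'
from h import *
import sys
a=np.array([.076,.997]); n=np.array([.997,-.076]); c=np.array([.578,.2548])
ims=[]
for nm in("scene","top"):
    im,d=eyes.snapshot(nm); cv2.imwrite(f"pics/{nm}_{sys.argv[1]}.png",im); P=cloud(nm,d).reshape(-1,3)
    t=(P[:,:2]-c)@a; u=(P[:,:2]-c)@n; z=P[:,2]-.125; r_=np.hypot(u,z); th=np.arctan2(u,z)
    print(nm,[(round(lo,1),int(m.sum()),float(np.median(r_[m]).round(3))) for lo in np.arange(-2,2.4,.1) for m in[(abs(t)<.03)&(th>lo)&(th<lo+.1)&(P[:,2]>.012)&(r_<.13)] if m.sum()>2])
    o=nets.place_of(nm,"mouth")
    for x in o[:2]:
        oo,dd=ray(nm,np.array(x["position"])*[640,400]); k=((c-oo[:2])@a)/(dd[:2]@a)
        p=oo+dd*k; print(" net mouth",x["confidence"],np.array(x["position"])*[640,400],((p[:2]-c)@n).round(3),p[2].round(3))
E
python3 ang.py 1
```

```text
clock: 5.8
tool_pos: [0.5404, 0.3641, 0.1813]
eef_rot: [0.999, -0.038, 0.001, 0.0]
contact_force: [-2.1, -5.1, 6.0]
opening: 0.174
finger_force: 25.0
clock: 6.6
tool_pos: [0.5811, 0.3698, 0.2779]
eef_rot: [0.999, -0.033, 0.003, -0.006]
contact_force: [0.7, 2.0, 1.2]
opening: 0.452
finger_force: 0.0
scene [(np.float64(-2.0), 4, 0.086), (np.float64(-0.8), 4, 0.09), (np.float64(-0.7), 14, 0.09), (np.float64(-0.6), 12, 0.089), (np.float64(-0.5), 19, 0.09), (np.float64(-0.4), 27, 0.091), (np.float64(-0.3), 41, 0.09), (np.float64(-0.2), 43, 0.09), (np.float64(-0.1), 47, 0.09), (np.float64(0.0), 60, 0.09), (np.float64(0.1), 64, 0.09), (np.float64(0.2), 64, 0.09), (np.float64(0.3), 83, 0.091), (np.float64(0.4), 3, 0.01), (np.float64(0.5), 6, 0.009), (np.float64(0.6), 5, 0.009), (np.float64(0.7), 5, 0.01), (np.float64(0.8), 4, 0.009), (np.float64(0.9), 7, 0.011), (np.float64(1.1), 4, 0.01), (np.float64(1.2), 6, 0.009), (np.float64(1.3), 5, 0.009), (np.float64(1.5), 5, 0.009), (np.float64(1.6), 30, 0.089), (np.float64(1.7), 51, 0.091), (np.float64(1.8), 26, 0.091), (np.float64(1.9), 23, 0.091)
[... 307 characters left out ...]
1.0), 27, 0.091), (np.float64(-0.9), 48, 0.091), (np.float64(-0.8), 41, 0.092), (np.float64(-0.7), 60, 0.092), (np.float64(-0.6), 56, 0.091), (np.float64(-0.5), 62, 0.091), (np.float64(-0.4), 59, 0.092), (np.float64(-0.3), 67, 0.092), (np.float64(-0.2), 66, 0.092), (np.float64(-0.1), 69, 0.092), (np.float64(0.0), 62, 0.092), (np.float64(0.1), 58, 0.091), (np.float64(0.2), 66, 0.092), (np.float64(0.3), 36, 0.092), (np.float64(1.6), 33, 0.087), (np.float64(1.7), 16, 0.086), (np.float64(1.8), 29, 0.085), (np.float64(1.9), 27, 0.086), (np.float64(2.0), 26, 0.086), (np.float64(2.1), 40, 0.086), (np.float64(2.2), 36, 0.086), (np.float64(2.3), 24, 0.086)]
 net mouth 0.83 [249.92 181.68] 0.066 0.222
```

```bash
python3 -m pendant '[{"claw":0.45,"dx":45,"dy":-4,"dz":0,"twist":0},{"claw":0.45,"dx":45,"dy":-4,"dz":0,"twist":0}]'
```

```text
clock: 7.0
tool_pos: [0.6316, 0.3558, 0.2666]
eef_rot: [0.999, -0.04, 0.0, 0.002]
contact_force: [-0.0, -0.9, -0.3]
opening: 0.45
finger_force: 0.0
```

```bash
python3 -m pendant '[{"claw":0.45,"dx":-5,"dy":1,"dz":-45,"twist":0},{"claw":0.45,"dx":-5,"dy":1,"dz":-86,"twist":0},{"claw":0.45,"dx":-5,"dy":1,"dz":-86,"twist":0},{"claw":0.1,"dx":-5,"dy":1,"dz":-86,"twist":0},{"claw":0.1,"dx":-5,"dy":1,"dz":-86,"twist":0},{"claw":0.1,"dx":-5,"dy":1,"dz":-86,"twist":0},{"claw":0.1,"dx":-5,"dy":1,"dz":-86,"twist":0},{"claw":0.1,"dx":-5,"dy":1,"dz":-86,"twist":0}]' 25;python3 -m pendant '[{"claw":0.1,"dx":-11,"dy":1,"dz":5,"twist":0},{"claw":0.1,"dx":-23,"dy":2,"dz":9,"twist":0},{"claw":0.1,"dx":-36,"dy":3,"dz":10,"twist":0},{"claw":0.1,"dx":-48,"dy":4,"dz":10,"twist":0},{"claw":0.1,"dx":-60,"dy":5,"dz":8,"twist":0},{"claw":0.1,"dx":-72,"dy":5,"dz":4,"twist":0},{"claw":0.1,"dx":-81,"dy":6,"dz":0,"twist":0},{"claw":0.1,"dx":-81,"dy":6,"dz":0,"twist":0}]'
python3 ang.py 2
```

```text
clock: 7.8
tool_pos: [0.6257, 0.3563, 0.1852]
eef_rot: [0.999, -0.039, 0.002, 0.002]
contact_force: [0.9, -4.9, 2.3]
opening: 0.168
finger_force: 25.0
clock: 8.6
tool_pos: [0.54, 0.3641, 0.1837]
eef_rot: [0.999, -0.038, -0.001, 0.002]
contact_force: [-3.2, -4.8, 5.3]
opening: 0.151
finger_force: 25.0
scene [(np.float64(-2.0), 6, 0.086), (np.float64(-1.9), 10, 0.086), (np.float64(-1.8), 11, 0.085), (np.float64(-1.7), 15, 0.086), (np.float64(-1.6), 17, 0.086), (np.float64(-1.5), 19, 0.086), (np.float64(-1.4), 19, 0.086), (np.float64(-1.3), 20, 0.086), (np.float64(-1.2), 16, 0.086), (np.float64(-1.1), 11, 0.085), (np.float64(-0.6), 28, 0.088), (np.float64(-0.5), 40, 0.088), (np.float64(-0.3), 3, 0.009), (np.float64(0.0), 4, 0.011), (np.float64(0.1), 5, 0.009), (np.float64(0.2), 5, 0.01), (np.float64(0.3), 3, 0.01), (np.float64(0.4), 5, 0.011), (np.float64(0.5), 4, 0.01), (np.float64(0.6), 6, 0.01), (np.float64(0.7), 7, 0.01), (np.float64(0.8), 68, 0.091), (np.float64(0.9), 80, 0.09), (np.float64(1.0), 79, 0.09), (np.float64(1.1), 75, 0.091), (np.float64(1.2), 71, 0.091), (np.float64(1.3
[... 730 characters left out ...]
(-0.6), 65, 0.092), (np.float64(-0.5), 34, 0.092), (np.float64(-0.4), 6, 0.011), (np.float64(-0.3), 6, 0.012), (np.float64(-0.2), 9, 0.012), (np.float64(-0.1), 7, 0.012), (np.float64(0.0), 7, 0.013), (np.float64(0.1), 6, 0.01), (np.float64(0.2), 5, 0.013), (np.float64(0.3), 8, 0.011), (np.float64(0.4), 4, 0.012), (np.float64(0.5), 8, 0.012), (np.float64(0.6), 3, 0.012), (np.float64(0.7), 12, 0.091), (np.float64(0.8), 46, 0.09), (np.float64(0.9), 23, 0.091), (np.float64(1.0), 21, 0.091), (np.float64(1.1), 17, 0.091), (np.float64(1.2), 5, 0.091), (np.float64(1.9), 24, 0.085), (np.float64(2.0), 31, 0.086), (np.float64(2.1), 36, 0.086), (np.float64(2.2), 37, 0.086), (np.float64(2.3), 39, 0.086)]
```

```bash
cat > ang2.py <<'E'
from h import *
import sys
a=np.array([.076,.997]); n=np.array([.997,-.076]); c=np.array([.578,.2548])
for nm in("scene","top"):
    im,d=eyes.snapshot(nm); cv2.imwrite(f"pics/{nm}_{sys.argv[1]}.png",im); P=cloud(nm,d).reshape(-1,3)
    t=(P[:,:2]-c)@a; u=(P[:,:2]-c)@n; z=P[:,2]-.125; r_=np.hypot(u,z); th=np.arctan2(u,z)
    m=(abs(t)<.03)&(abs(r_-.091)<.006)&(abs(th)<1.4); s=np.sort(th[m])
    lo=s[s<.15]; hi=s[s>.15]; print(nm,"edges",lo[-4:].round(3),hi[:4].round(3),"mid",((lo[-3]+hi[2])/2).round(3))
E
python3 -m pendant '[{"claw":0.1,"dx":-6,"dy":0,"dz":-4,"twist":0},{"claw":0.1,"dx":-12,"dy":1,"dz":-9,"twist":0},{"claw":0.1,"dx":-12,"dy":1,"dz":-9,"twist":0},{"claw":0.1,"dx":-12,"dy":1,"dz":-9,"twist":0}]'; python3 ang2.py 3
```

```text
clock: 9.2
tool_pos: [0.5269, 0.3653, 0.176]
eef_rot: [0.999, -0.038, -0.002, 0.001]
contact_force: [-8.5, -7.3, 12.0]
opening: 0.156
finger_force: 25.1
scene edges [-0.623 -0.619 -0.614 -0.614] [0.665 0.667 0.669 0.669] mid 0.025
top edges [-0.625 -0.624 -0.609 -0.608] [0.602 0.614 0.627 0.63 ] mid 0.001
```

```bash
python3 -m pendant '[{"claw":0.45,"dx":0,"dy":0,"dz":0,"twist":0},{"claw":0.45,"dx":0,"dy":0,"dz":0,"twist":0},{"claw":0.45,"dx":0,"dy":0,"dz":0,"twist":0},{"claw":0.45,"dx":0,"dy":0,"dz":40,"twist":0},{"claw":0.45,"dx":0,"dy":0,"dz":85,"twist":0},{"claw":0.45,"dx":0,"dy":0,"dz":125,"twist":0},{"claw":0.6,"dx":0,"dy":-20,"dz":125,"twist":0},{"claw":1,"dx":0,"dy":-60,"dz":125,"twist":0}]'; python3 -m pendant '[{"claw":1,"dx":0,"dy":-48,"dz":0,"twist":-0.1},{"claw":1,"dx":0,"dy":-96,"dz":0,"twist":-0.2},{"claw":1,"dx":0,"dy":-144,"dz":0,"twist":-0.244},{"claw":1,"dx":0,"dy":-192,"dz":0,"twist":-0.244},{"claw":1,"dx":5,"dy":-240,"dz":0,"twist":-0.244},{"claw":1,"dx":10,"dy":-288,"dz":0,"twist":-0.244},{"claw":1,"dx":15,"dy":-336,"dz":0,"twist":-0.244},{"claw":1,"dx":20,"dy":-384,"dz":0,"twist":-0.244}]';  python3 -m pendant '[{"claw":1,"dx":5,"dy":-48,"dz":0,"twist":0},{"claw":1,"dx":10,"dy":-96,"dz":0,"twist":0},{"claw":1,"dx":15,"dy":-144,"dz":0,"twist":0},{"claw":1,"dx":20,"dy":-192,"dz":0,"twist":0},{"claw":1,"dx":20,"dy":-214,"dz":0,"twist":0},{"claw":1,"dx":20,"dy":-214,"dz":0,"twist":0},{"claw":1,"dx":20,"dy":-214,"dz":0,"twist":0}]'; python3 ang2.py 4
```

```text
clock: 10.1
tool_pos: [0.5303, 0.3111, 0.3005]
eef_rot: [0.999, -0.035, 0.001, -0.003]
contact_force: [0.3, -0.4, -0.4]
opening: 0.605
finger_force: 0.0
clock: 10.9
tool_pos: [0.5512, -0.0789, 0.2993]
eef_rot: [0.987, -0.159, 0.001, -0.0]
contact_force: [1.2, 0.6, 0.1]
opening: 1.003
finger_force: 0.0
clock: 11.6
tool_pos: [0.5711, -0.2908, 0.2987]
eef_rot: [0.987, -0.159, 0.0, -0.001]
contact_force: [0.3, 0.7, 0.5]
opening: 1.001
finger_force: 0.0
scene edges [-0.624 -0.624 -0.618 -0.595] [0.668 0.671 0.672 0.676] mid 0.024
top edges [-0.624 -0.623 -0.611 -0.6  ] [0.606 0.607 0.61  0.616] mid -0.006
```

```bash
python3 -m pendant '[{"claw":1,"dx":-8,"dy":-2,"dz":-45,"twist":0},{"claw":1,"dx":-8,"dy":-2,"dz":-90,"twist":0},{"claw":1,"dx":-8,"dy":-2,"dz":-135,"twist":0},{"claw":1,"dx":-8,"dy":-2,"dz":-180,"twist":0},{"claw":1,"dx":-8,"dy":-2,"dz":-220,"twist":0},{"claw":1,"dx":-8,"dy":-2,"dz":-250,"twist":0},{"claw":1,"dx":-8,"dy":-2,"dz":-250,"twist":0}]' 15; python3 - <<'E'
from h import *
im,d=eyes.snapshot("top"); cv2.imwrite("pics/t5.png",im)
im2,d2=eyes.snapshot("scene")
a=cv2.resize(im[150:280,360:500],None,fx=3,fy=3,interpolation=cv2.INTER_CUBIC); b=cv2.resize(im2[110:240,170:310],None,fx=3,fy=3,interpolation=cv2.INTER_CUBIC)
cv2.imwrite("pics/z5.png",np.hstack([a[:390],b[:390]])[:, :800])
E
```

```text
clock: 12.4
tool_pos: [0.5603, -0.2898, 0.0451]
eef_rot: [0.987, -0.158, -0.004, -0.002]
contact_force: [0.1, -0.2, 0.3]
opening: 1.004
finger_force: 0.0
```

View pics/z5.png

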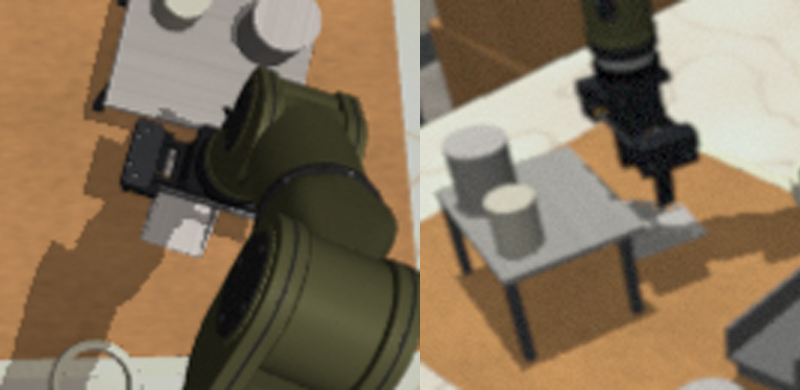

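```bash
python3 -m pendant '[{"claw":1,"dx":1,"dy":-2,"dz":-18,"twist":0},{"claw":1,"dx":1,"dy":-3,"dz":-38,"twist":0},{"claw":1,"dx":1,"dy":-3,"dz":-38,"twist":0},{"claw":0.7,"dx":1,"dy":-3,"dz":-38,"twist":0},{"claw":0.7,"dx":1,"dy":-3,"dz":-38,"twist":0},{"claw":0.7,"dx":1,"dy":-3,"dz":-38,"twist":0},{"claw":0.7,"dx":1,"dy":-3,"dz":-38,"twist":0}]' 15
```

```text
clock: 13.2
tool_pos: [0.5642, -0.2969, 0.0117]
eef_rot: [0.987, -0.159, 0.001, 0.0]
contact_force: [0.1, -0.1, -0.4]
opening: 0.704
finger_force: 0.0
```

```bash
python3 - <<'E'
from h import *
im2,d2=eyes.snapshot("scene");im,d=eyes.snapshot("top")
s=r.get_state(); print(s["opening"],s["finger_force"],s["tool_pos"])
a=cv2.resize(im[170:260,380:470],None,fx=4.4,fy=4.4,interpolation=cv2.INTER_CUBIC); b=cv2.resize(im2[145:235,200:290],None,fx=4.4,fy=4.4,interpolation=cv2.INTER_CUBIC)
cv2.imwrite("pics/z6.png",np.hstack([a,b]))
for n in("scene","top"): print(n,[((np.array(x["position"])*[640,400]).round(1).tolist(),round(x["confidence"],2)) for x in nets.place_of(n,"scoop_bowl")[:2]], proj(n,[.5645,-.2935,.018]), proj(n,s["tool_pos"]))
E
```

```text
0.6994693512676603 0.0 [ 0.56387435 -0.29678677  0.01131484]
scene [([248.4, 185.5], 0.75)] [246.71786335 184.58399497] [246.46905313 185.66801274]
top [([419.3, 215.2], 0.91)] [421.93427643 215.7006743 ] [422.4620916  216.15848895]
```

View pics/z6.png

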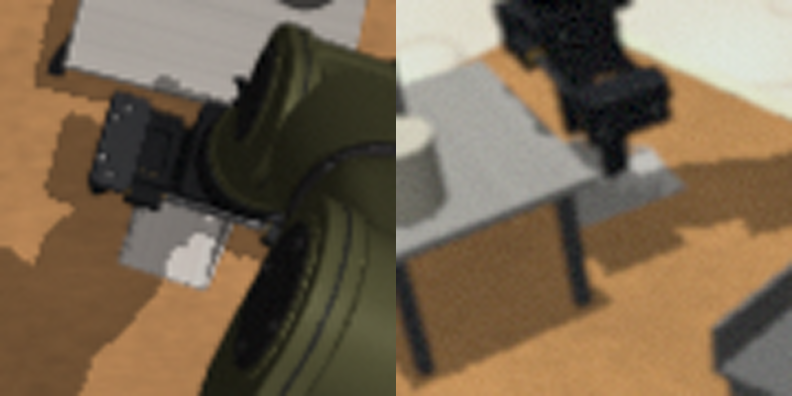

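```bash
python3 -m pendant '[{"claw":0.4,"dx":0,"dy":0,"dz":-4,"twist":0},{"claw":0.4,"dx":0,"dy":0,"dz":-4,"twist":0},{"claw":0.4,"dx":0,"dy":0,"dz":-4,"twist":0}]' 15
```

```text
clock: 13.7
tool_pos: [0.5635, -0.2967, 0.0067]
eef_rot: [0.987, -0.159, -0.0, 0.0]
contact_force: [0.6, 0.2, -0.1]
opening: 0.459
finger_force: 0.0
```

```bash
python3 - <<'E'
from h import *
im,d=eyes.snapshot("scene"); P=cloud("scene",d)
s=r.get_state(); t=np.array(s["tool_pos"]); print(t,s["opening"],s["finger_force"])
for k in(-1,1):
  for zz in(0,.05): 
    f=t+np.array([.315,.949,0])*k*s["opening"]*.044+[0,0,zz]; print("finger",k,f.round(3),proj("scene",f).round(1))
for p in([55,35,-15],[55,-35,-15],[-45,35,18],[-45,-35,18],[-5,35,18]):
    w=np.array([.5645,-.2935,.018])+np.array([-.949,.315,0])*p[0]*1e-3+np.array([-.315,-.949,0])*p[1]*1e-3+[0,0,p[2]*1e-3]; print(p,w.round(3),proj("scene",w).round(1))
for v in range(164,204,3): print(v," ".join(f"{int(im[v,u].mean()):3d}/{P[v,u,2]*1000:3.0f}" for u in range(228,270,3)))
im2,_=eyes.snapshot("top")
cv2.imwrite("pics/z7.png",np.hstack([cv2.resize(im[150:220,210:290],(560,490),interpolation=cv2.INTER_CUBIC)]))
E
```

```text
[ 0.56339453 -0.29661173  0.00658712] 0.41196549734217874 0.0
finger -1 [ 0.558 -0.314  0.007] [244.7 184.3]
finger -1 [ 0.558 -0.314  0.057] [242.7 173. ]
finger 1 [ 0.569 -0.279  0.007] [248.9 189.1]
finger 1 [ 0.569 -0.279  0.057] [247.  177.8]
[55, 35, -15] [ 0.501 -0.309  0.003] [256.6 178.4]
[55, -35, -15] [ 0.523 -0.243  0.003] [265.1 187.5]
[-45, 35, 18] [ 0.596 -0.341  0.036] [230.5 180. ]
[-45, -35, 18] [ 0.618 -0.274  0.036] [238.5 189.6]
[-5, 35, 18] [ 0.558 -0.328  0.036] [240.7 176.4]
164 143/  3 132/  4 128/  2  54/120  18/137  28/143  35/145  33/142  41/144  46/142  49/145  54/144 137/ -1 134/ -3
167 140/ -1 142/  2 142/ -1  64/125  25/124  45/142  44/142  44/144  34/141  24/141  18/135  18/131 136/  1 142/ -0
170 165/116 131/  3 141/  4  97/110  27/119  33/143  32/140   8/134  18/133  22/128  25/122  38/116 138/ -1 136/  1
173 162/114 143/114 121/ -2 139/  2  26/110  23/131  23/130  17/122  18/116  20/112  28/109  54/105 132/  2 134/ -0
176 159/115 163/115 157/114 148/  1  48/ 45  25/115  26/115  22/110  39/103  98/  1 134/  2 140/ -0 135/  1 137/  2
179 162/115 160/
[... 327 characters left out ...]
/ -2
188 161/115 160/114 146/114  98/112  77/108  96/ 35  95/ 27  93/ 24  95/ 19  99/ 13 100/  9 112/  2  90/  1  86/  2
191 129/115  85/111  76/  0  38/ 99  62/ 94  93/ 20  93/ 15  98/ 13  93/  5  94/  3  88/  2  85/  0  89/  0  84/ -0
194  81/  1  81/ -1  84/ -1  43/ 90  52/ 86  97/  6  91/  1  84/  0  80/ -0  87/  1  79/ -0  87/  1  82/ -0  84/  6
197  87/ -0  82/  3  83/  1  57/ 72  38/ 74  81/ -2  81/ -1  82/  0  81/ -2  82/  3  82/  1  90/  2 114/  2 132/  3
200  82/ -1  84/ -1  84/  3  68/ 58  34/ 63  76/  0  78/  2  79/  0  85/  3  80/  1  81/ -3  81/  4  97/  2 135/807
203  84/  1  84/ -2  81/  4  81/  3  34/ 49  87/ -1  83/  0  78/  1  84/  0  85/  2 101/ -1 132/  2 134/  1 138/ -1
```

View pics/z7.png

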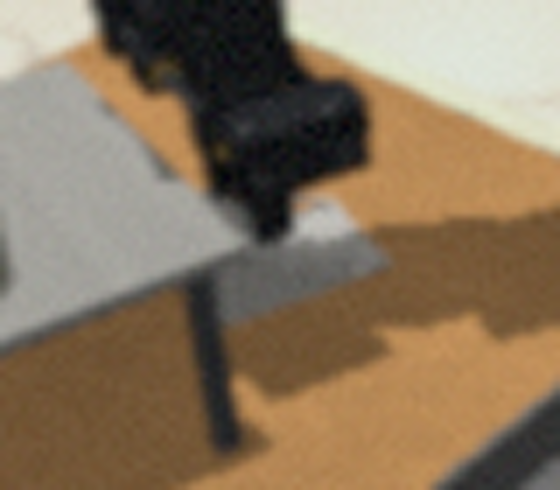

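```bash
python3 - <<'E'
from h import *
o=np.array([.5645,-.2935]); e=np.array([-.949,.315]); w=np.array([.315,.949])
for nm,d in(("before",np.load("scene0.npy")),("now",eyes.snapshot("scene")[1])):
    P=cloud("scene",d)
    for v in(182,185,188,191):
        print(nm,v,[(u,*(np.r_[((P[v,u,:2]-o)@e),((P[v,u,:2]-o)@w),P[v,u,2]]*1000).round(0).astype(int).tolist()) for u in range(243,266,3)])
E
```

```text
before 182 [(243, 0, -35, 9), (246, 11, -34, 5), (249, 21, -29, 4), (252, 31, -25, 2), (255, 40, -19, 2), (258, 49, -12, 2), (261, 58, -6, 2), (264, 67, 2, 3)]
before 185 [(243, -55, 121, 112), (246, 5, -22, 1), (249, -3, 32, 37), (252, 23, -8, 2), (255, 30, 4, 6), (258, 40, 6, 3), (261, 49, 14, 5), (264, 60, 16, 1)]
before 188 [(243, -27, 32, 34), (246, -15, 30, 28), (249, -6, 35, 26), (252, 6, 33, 20), (255, 18, 30, 13), (258, 29, 30, 8), (261, 42, 28, 2), (264, 51, 33, 1)]
before 191 [(243, -28, 31, 20), (246, -20, 37, 21), (249, -5, 27, 8), (252, 6, 28, 3), (255, 15, 32, 2), (258, 26, 35, 0), (261, 34, 42, 0), (264, 44, 46, -1)]
now 182 [(243, -1, -33, 10), (246, -12, 30, 52), (249, 1, 25, 43), (252, 30, -24, 3), (255, 39, -17, 3), (258, 50, -13, 2), (261, 60, -9, -1), (264, 70, -4, -2)]
now 185 [(243, -56, 122, 113), (246, 6, -24, -1), (249, -3, 32, 37), (252, 22, -6, 3), (255, 30, 2, 5), (258, 41, 4, 2), (261, 51, 10, 1), (264, 59, 17, 2)]
now 188 [(243, -26, 29, 31), (246, -16, 33, 30), (249, -5, 33, 25), (252, 6, 33, 20), (255, 18, 30, 13), (258, 29, 30, 9), (261, 41, 29, 3), (264, 51, 33, 1)]
now 191 [(243, -27, 27, 17), (246, -18, 32, 16), (249, -6, 28, 9), (252, -375, 1059, 807), (255, 16, 32, 2), (258, 26, 35, -1), (261, 36, 37, -4), (264, 42, 51, 2)]
```

```bash
python3 -m pendant '[{"claw":0.4,"dx":0,"dy":0,"dz":40,"twist":0},{"claw":0.4,"dx":0,"dy":0,"dz":80,"twist":0},{"claw":1,"dx":-40,"dy":0,"dz":80,"twist":0},{"claw":1,"dx":-60,"dy":0,"dz":80,"twist":0},{"claw":1,"dx":-60,"dy":0,"dz":80,"twist":0},{"claw":1,"dx":-60,"dy":0,"dz":80,"twist":0},{"claw":1,"dx":-60,"dy":0,"dz":80,"twist":0}]'; python3 - <<'E'
from h import *
im,d=eyes.snapshot("scene"); P=cloud("scene",d)
s=r.get_state(); t=np.array(s["tool_pos"]); print(t,s["opening"])
for k in(-1,1):
    f=t+np.array([.315,.949,0])*k*s["opening"]*.044; print("finger",k,f.round(3),proj("scene",f).round(1))
e=np.array([-.949,.315]); w=np.array([.315,.949])
Q=P.reshape(-1,3); c=im.reshape(-1,3).max(1)
L=np.c_[(Q[:,:2]-t[:2])@e,(Q[:,:2]-t[:2])@w,Q[:,2]-t[2]]
m=(abs(L[:,0])<.06)&(abs(L[:,1])<.12)&(L[:,2]>-.05)&(L[:,2]<.2)
L=L[m]*1000
for z0 in range(-40,140,10):
    q=L[(L[:,2]>=z0)&(L[:,2]<z0+10)]
    if len(q)>2: print(z0,len(q),"e",np.percentile(q[:,0],[3,97]).round(0),"w",np.percentile(q[:,1],[2,25,50,75,98]).round(0))
uv=proj("scene",t).astype(int); cv2.imwrite("pics/z8.png",cv2.resize(im[uv[1]-50:uv[1]+30,uv[0]-50:uv[0]+50],(700,560),interpolation=cv2.INTER_CUBIC)); print(uv)
E
```

```text
clock: 14.55
tool_pos: [0.5053, -0.2963, 0.0868]
eef_rot: [0.987, -0.159, 0.001, -0.0]
contact_force: [-0.9, 0.1, -1.0]
opening: 0.829
finger_force: 0.0
[ 0.50523981 -0.29625771  0.0866772 ] 0.880718010105694
finger -1 [ 0.493 -0.333  0.087] [251.  156.6]
finger 1 [ 0.517 -0.259  0.087] [260.5 166.1]
20 3 e [-10.  -4.] w [-50. -45. -40. -39. -38.]
30 23 e [-12.   6.] w [-43. -38.  45.  49.  52.]
40 28 e [-13.   6.] w [-49. -37.  36.  50.  52.]
50 26 e [-13.   6.] w [-46. -37.  50.  52.  55.]
60 22 e [-12.   7.] w [-53. -39.  51.  52.  55.]
70 22 e [-13.   7.] w [-50. -45. -38.  51.  56.]
80 7 e [-11.   3.] w [-49. -46. -46. -45. -44.]
90 48 e [-35.  28.] w [-80.  74.  84.  85.  88.]
100 96 e [-36.  29.] w [-76. -30.  81.  86.  89.]
110 112 e [-36.  25.] w [-81. -50.  22.  85.  92.]
120 80 e [-36.  29.] w [-86.  17.  90.  92.  95.]
130 256 e [-35.  26.] w [-87.   5.  61.  84.  95.]
[255 161]
```

View pics/z8.png

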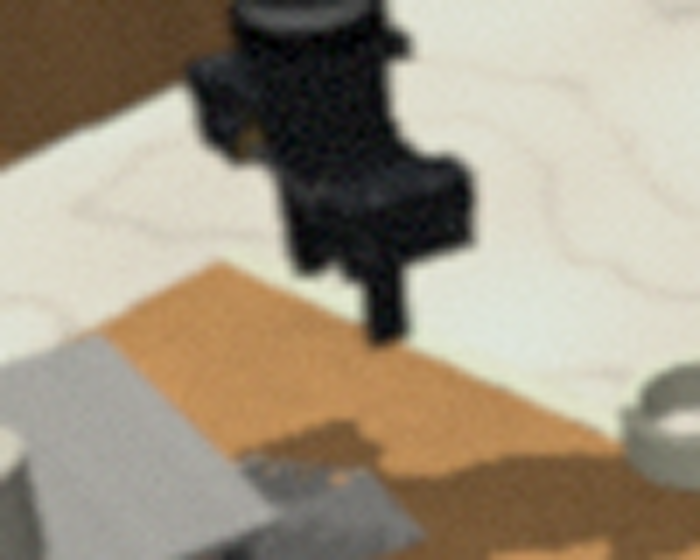

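```bash
cat > off.py <<'E'
from h import *
def off(nm,d,t,th):
    Q=cloud(nm,d).reshape(-1,3); w=np.array([np.cos(th),np.sin(th)]); e=np.array([-w[1],w[0]])
    L=np.c_[(Q[:,:2]-t[:2])@e,(Q[:,:2]-t[:2])@w,Q[:,2]-t[2]]*1000
    m=(abs(L[:,0])<50)&(abs(L[:,1])<110)&(L[:,2]>-50)&(L[:,2]<200)&(Q[:,2]>.02); L=L[m]
    h,_=np.histogram(L[:,2],bins=range(-50,200,5)); print(nm,"z hist",[(z,int(k)) for z,k in zip(range(-50,200,5),h) if k][:30])
    f=L[(L[:,2]>30)&(L[:,2]<80)]; b=L[(L[:,2]>95)&(L[:,2]<130)]
    for n,q in(("finger",f),("body",b)):
        if len(q)>5: print("  ",n,"e",np.percentile(q[:,0],[2,98]).round(0),"w",np.percentile(q[:,1],[2,98]).round(0))
E
python3 - <<'E'
from off import *
off("scene",np.load("scene0.npy"),np.array([.2444,-.5752,.2091]),np.arctan2(.92,-.391))
off("top",np.load("top0.npy"),np.array([.2444,-.5752,.2091]),np.arctan2(.92,-.391))
for n in("scene","top"):
    im,d=eyes.snapshot(n); s=r.get_state(); off(n,d,np.array(s["tool_pos"]),np.deg2rad(71.6))
print(s["tool_pos"])
E
```

```text
scene z hist [(25, 3), (30, 14), (35, 8), (40, 12), (45, 15), (50, 10), (55, 16), (60, 11), (65, 13), (70, 17), (75, 9), (80, 10), (85, 11), (90, 11), (95, 27), (100, 53), (105, 81), (110, 34), (115, 51), (120, 38), (125, 70), (130, 126), (135, 80), (140, 24), (145, 21), (150, 27), (155, 26), (160, 25), (165, 15), (170, 19)]
   finger e [-16.   8.] w [-60.  62.]
   body e [-40.  24.] w [-85.  92.]
top z hist [(30, 4), (35, 4), (40, 3), (45, 3), (60, 1), (70, 1), (75, 1), (90, 7), (95, 21), (100, 23), (105, 65), (110, 98), (115, 91), (120, 43), (125, 48), (130, 177), (135, 475), (140, 78), (145, 18), (150, 21), (155, 19), (160, 17), (165, 15), (170, 26), (175, 27), (180, 100), (185, 76), (190, 118)]
   finger e [-13.  -3.] w [-58. -43.]
   body e [-37.  27.] w [-81.  92.]
scene z hist [(25, 3), (30, 13), (35, 14), (40, 13), (45, 17), (50, 12), (55, 11), (60, 17), (65, 9), (70, 13), (75, 8), (80, 5), (85, 4), (90, 11), (95, 33), (100, 41), (105, 53), (110, 66), (115, 49), (120, 30), (125, 51), (130, 88), (135, 173), (140, 29), (145, 20), (150, 28), (155, 27), (160, 21), (165, 14), (170, 25)]
   finger e [-13.   8.] w [-52.  57.]
   body e [-37.  30.] w [-82.  94.]
top z hist [(95, 1), (100, 4), (105, 24), (110, 56), (115, 57), (120, 30), (125, 13), (130, 58), (135, 218), (140, 67), (145, 9), (150, 3), (155, 6), (160, 7), (165, 3), (170, 6), (175, 14), (180, 53), (185, 50), (190, 37)]
   body e [-33.  33.] w [-51.  90.]
[ 0.50471004 -0.29633445  0.08658768]
```

```bash
python3 -m pendant '[{"claw":1,"dx":40,"dy":0,"dz":0,"twist":0},{"claw":1,"dx":57,"dy":0,"dz":-20,"twist":0},{"claw":1,"dx":57,"dy":0,"dz":-50,"twist":0},{"claw":1,"dx":57,"dy":0,"dz":-80,"twist":0},{"claw":1,"dx":57,"dy":0,"dz":-100,"twist":0},{"claw":1,"dx":57,"dy":0,"dz":-107,"twist":0},{"claw":1,"dx":57,"dy":0,"dz":-107,"twist":0}]' 15; python3 -m pendant '[{"claw":0.6,"dx":0,"dy":0,"dz":0,"twist":0},{"claw":0.6,"dx":0,"dy":0,"dz":0,"twist":0},{"claw":0.6,"dx":0,"dy":0,"dz":0,"twist":0}]'
```

```text
clock: 15.4
tool_pos: [0.5603, -0.2962, -0.0211]
eef_rot: [0.987, -0.159, -0.001, -0.0]
contact_force: [-0.1, -0.2, 0.7]
opening: 0.998
finger_force: 0.0
clock: 15.7
tool_pos: [0.5616, -0.297, -0.0188]
eef_rot: [0.987, -0.159, 0.001, 0.0]
contact_force: [-0.0, 0.0, 2.7]
opening: 0.792
finger_force: 15.0
```

```bash
python3 -m pendant '[{"claw":0.6,"dx":-8,"dy":-1,"dz":0,"twist":0},{"claw":0.6,"dx":-25,"dy":-5,"dz":0,"twist":0},{"claw":0.6,"dx":-45,"dy":-9,"dz":0,"twist":0},{"claw":0.6,"dx":-70,"dy":-14,"dz":0,"twist":0},{"claw":0.6,"dx":-95,"dy":-18,"dz":0,"twist":0},{"claw":0.6,"dx":-115,"dy":-22,"dz":0,"twist":0},{"claw":0.6,"dx":-130,"dy":-25,"dz":0,"twist":0},{"claw":0.6,"dx":-130,"dy":-25,"dz":0,"twist":0}]';  python3 -m pendant '[{"claw":1,"dx":0,"dy":0,"dz":0,"twist":0},{"claw":1,"dx":0,"dy":0,"dz":0,"twist":0},{"claw":1,"dx":0,"dy":0,"dz":0,"twist":0},{"claw":1,"dx":0,"dy":0,"dz":40,"twist":0},{"claw":1,"dx":0,"dy":0,"dz":85,"twist":0},{"claw":0.5,"dx":-40,"dy":10,"dz":115,"twist":0},{"claw":0.5,"dx":-80,"dy":20,"dz":130,"twist":0},{"claw":0.5,"dx":-110,"dy":100,"dz":160,"twist":0}]'
cat > scoop.py <<'E'
from h import *
import sys
o={}
for n in("scene","top"):
    im,d=eyes.snapshot(n); cv2.imwrite(f"pics/{n}_{sys.argv[1]}.png",im)
    for q in("scoop_bowl","scoop_handle"):
        z=nets.place_of(n,q); 
        if z: o[n,q]=np.array(z[0]["position"])*[640,400]; print(n,q,z[0]["confidence"],o[n,q].round(1), onz(n,o[n,q],.018 if q=="scoop_bowl" else .047).round(4))
    P=cloud(n,d); hsv=cv2.cvtColor(im,cv2.COLOR_BGR2HSV)
    x0,x1,y0,y1=map(float,sys.argv[2:6]); m=(P[...,0]>x0)&(P[...,0]<x1)&(P[...,1]>y0)&(P[...,1]<y1)
    g=m&(P[...,2]<.1)&(P[...,2]>.015); Q=P[g]
    Q=Q[np.isfinite(Q).all(1)]
    if len(Q)>10: print(n,"raised",len(Q),cv2.minAreaRect(Q[:,:2].astype(np.float32)*1000),np.percentile(Q[:,2],[50,98]).round(4))
    g=m&(P[...,2]>.04)&(P[...,2]<.1); Q=P[g]
    if len(Q)>10:
        l=cv2.fitLine(Q[:,:2].astype(np.float32),cv2.DIST_HUBER,0,.01,.01).ravel(); print(n,"handle line",len(Q),l.round(3))
        for zz in(.047,.06): 
            k=abs(Q[:,2]-zz)<.006; print("   z~",zz,Q[k][:,:2].mean(0).round(4),k.sum())
for q in("scoop_bowl","scoop_handle"):
    if ("scene",q) in o and ("top",q) in o: print(q,tri(o["scene",q],o["top",q]))
E
python3 scoop.py a .34 .62 -.4 -.24
```

```text
clock: 16.5
tool_pos: [0.4275, -0.3233, -0.0189]
eef_rot: [0.987, -0.161, -0.001, 0.001]
contact_force: [-3.5, -1.9, 9.0]
opening: 0.798
finger_force: 15.0
clock: 17.3
tool_pos: [0.3301, -0.2609, 0.1274]
eef_rot: [0.986, -0.164, -0.0, 0.002]
contact_force: [1.1, 0.3, -0.2]
opening: 0.75
finger_force: 0.0
scene scoop_bowl 0.67 [267.5 166.6] [ 0.4336 -0.3161  0.018 ]
scene scoop_handle 0.75 [242.2 168.6] [ 0.5299 -0.3488  0.047 ]
scene raised 376 ((491.0919189453125, -340.5494689941406), (76.65470886230469, 182.36923217773438), 74.27738952636719) [0.0426 0.0744]
scene handle line 202 [ 0.956 -0.292  0.534 -0.349]
   z~ 0.047 [ 0.5103 -0.3421] 71
   z~ 0.06 [ 0.5357 -0.353 ] 72
top scoop_bowl 0.73 [433.7 254.3] [ 0.436  -0.3249  0.018 ]
top scoop_handle 0.83 [445.4 227.2] [ 0.5213 -0.3606  0.047 ]
top raised 450 ((503.644775390625, -346.657470703125), (73.12537384033203, 238.2973175048828), 71.58683776855469) [0.0512 0.0795]
top handle line 316 [ 0.962 -0.274  0.514 -0.347]
   z~ 0.047 [ 0.4904 -0.3392] 95
   z~ 0.06 [ 0.5246 -0.3514] 102
scoop_bowl (array([ 0.43353741, -0.32192947,  0.01653557]), np.float64(0.008121160913951446))
scoop_handle (array([ 0.52141466, -0.36211746,  0.03753611]), np.float64(0.0029959707548872084))
```

```bash
python3 -m pendant '[{"claw":0.6,"dx":40,"dy":-25,"dz":0,"twist":0},{"claw":0.6,"dx":80,"dy":-50,"dz":0,"twist":0},{"claw":0.6,"dx":120,"dy":-75,"dz":0,"twist":0},{"claw":0.6,"dx":160,"dy":-100,"dz":0,"twist":0},{"claw":0.6,"dx":206,"dy":-129,"dz":0,"twist":0},{"claw":0.6,"dx":206,"dy":-129,"dz":0,"twist":0},{"claw":0.6,"dx":206,"dy":-129,"dz":0,"twist":0}]' 50
```

```text
clock: 18.3
tool_pos: [0.5407, -0.3873, 0.1249]
eef_rot: [0.987, -0.16, -0.0, -0.0]
contact_force: [-0.1, 0.2, -0.4]
opening: 0.6
finger_force: 0.0
```

```bash
python3 -m pendant '[{"claw":0.6,"dx":-17,"dy":35,"dz":0,"twist":0},{"claw":0.6,"dx":-17,"dy":35,"dz":-40,"twist":0},{"claw":0.6,"dx":-17,"dy":35,"dz":-80,"twist":0},{"claw":0.6,"dx":-17,"dy":35,"dz":-110,"twist":0},{"claw":0.6,"dx":-17,"dy":35,"dz":-120,"twist":0},{"claw":0.6,"dx":-17,"dy":35,"dz":-120,"twist":0}]' 50;  python3 -m pendant '[{"claw":0.1,"dx":0,"dy":0,"dz":0,"twist":0},{"claw":0.1,"dx":0,"dy":0,"dz":0,"twist":0},{"claw":0.1,"dx":0,"dy":0,"dz":0,"twist":0},{"claw":0.1,"dx":0,"dy":0,"dz":0,"twist":0},{"claw":0.1,"dx":0,"dy":0,"dz":0,"twist":0}]'
```

```text
clock: 18.9
tool_pos: [0.521, -0.3505, 0.0052]
eef_rot: [0.987, -0.159, -0.002, -0.001]
contact_force: [0.4, -0.8, 0.5]
opening: 0.601
finger_force: 0.0
clock: 19.4
tool_pos: [0.5236, -0.3519, 0.0072]
eef_rot: [0.987, -0.159, 0.001, 0.0]
contact_force: [0.6, 0.1, 3.0]
opening: 0.245
finger_force: 49.8
```

```bash
python3 -m pendant '[{"claw":0.1,"dx":0,"dy":0,"dz":20,"twist":0},{"claw":0.1,"dx":0,"dy":0,"dz":50,"twist":0},{"claw":0.1,"dx":0,"dy":0,"dz":85,"twist":0},{"claw":0.1,"dx":0,"dy":0,"dz":120,"twist":0},{"claw":0.1,"dx":0,"dy":0,"dz":120,"twist":0},{"claw":0.1,"dx":0,"dy":0,"dz":120,"twist":0}]' ; cat > pit.py <<'E'
from h import *
from scipy.spatial.transform import Rotation as R
# scoop profile in tool frame: forward = mouth direction
def pit(sign=1,tag="p"):
    s=r.get_state(); t=np.array(s["tool_pos"]); M=R.from_quat(s["eef_rot"]).as_matrix(); w=M[:2,1]; e=np.array([-w[1],w[0]]); 
    if e[0]>0: e=-e
    for n in("scene","top"):
        im,d=eyes.snapshot(n); cv2.imwrite(f"pics/{n}_{tag}.png",im); Q=cloud(n,d).reshape(-1,3)
        L=np.c_[(Q[:,:2]-t[:2])@e,(Q[:,:2]-t[:2])@w,Q[:,2]-t[2]]*1000
        m=(L[:,0]>25)&(L[:,0]<175)&(abs(L[:,1])<45)&(L[:,2]>-170)&(L[:,2]<60)&(Q[:,2]>.012); L=L[m]
        for lo in range(25,175,15):
            q=L[(L[:,0]>=lo)&(L[:,0]<lo+15)]
            if len(q)>4:
                c=q[abs(q[:,1])<22]; sd=q[abs(q[:,1])>28]
                print(n,lo+7,len(q),"mid z",np.percentile(c[:,2],[10,50]).round(0) if len(c)>2 else "","side max",sd[:,2].max().round(0) if len(sd)>2 else "")
if __name__=="__main__":
    import sys; pit(tag=sys.argv[1])
E
python3 pit.py b
```

```text
clock: 20.0
tool_pos: [0.5232, -0.3516, 0.127]
eef_rot: [0.987, -0.159, 0.001, 0.0]
contact_force: [-0.6, 0.2, -1.7]
opening: 0.244
finger_force: 49.8
scene 32 32 mid z [20. 34.] side max 
scene 47 51 mid z [-3. 24.] side max 5.0
scene 62 62 mid z [-2. 24.] side max 29.0
scene 77 55 mid z  side max 29.0
scene 92 68 mid z  side max 28.0
scene 107 51 mid z  side max 21.0
scene 122 40 mid z [-6. -5.] side max 14.0
scene 137 38 mid z [-7. -5.] side max 5.0
scene 152 23 mid z [-7. -6.] side max -2.0
top 32 50 mid z [34. 43.] side max 
top 47 49 mid z [28. 38.] side max 
top 62 169 mid z [-8. -2.] side max 34.0
top 77 127 mid z [-9. -4.] side max 34.0
top 92 126 mid z [-9. -5.] side max 33.0
top 107 131 mid z [-8. -5.] side max 26.0
top 122 122 mid z [-9. -5.] side max 21.0
top 137 121 mid z [-9. -4.] side max 12.0
top 152 84 mid z [-8. -4.] side max 1.0
```

```bash
python3 -m pendant '[{"claw":0.1,"dx":-12,"dy":30,"dz":10,"twist":0},{"claw":0.1,"dx":-23,"dy":70,"dz":20,"twist":0.06},{"claw":0.1,"dx":-23,"dy":110,"dz":20,"twist":0.14},{"claw":0.1,"dx":-23,"dy":150,"dz":20,"twist":0.22},{"claw":0.1,"dx":-23,"dy":190,"dz":20,"twist":0.3},{"claw":0.1,"dx":-23,"dy":230,"dz":20,"twist":0.38},{"claw":0.1,"dx":-15,"dy":270,"dz":20,"twist":0.42},{"claw":0.1,"dx":10,"dy":300,"dz":20,"twist":0.42}]' ; python3 -m pendant '[{"claw":0.1,"dx":30,"dy":25,"dz":0,"twist":0},{"claw":0.1,"dx":65,"dy":40,"dz":0,"twist":0},{"claw":0.1,"dx":100,"dy":50,"dz":0,"twist":0},{"claw":0.1,"dx":130,"dy":52,"dz":0,"twist":0},{"claw":0.1,"dx":143,"dy":52,"dz":0,"twist":0},{"claw":0.1,"dx":143,"dy":52,"dz":0,"twist":0},{"claw":0.1,"dx":143,"dy":52,"dz":0,"twist":0}]'; cat > tray.py <<'E'
from h import *
import sys
c=np.array([.5695,-.0115]); tx=np.array([.9942,.108]); ty=np.array([-.108,.9942])
s=r.get_state(); t=np.array(s["tool_pos"]); print("tool tray xy",((t[:2]-c)@tx*1000).round(1),((t[:2]-c)@ty*1000).round(1),t[2].round(4),s["eef_rot"])
for n in("top","scene"):
    im,d=eyes.snapshot(n); cv2.imwrite(f"pics/{n}_{sys.argv[1]}.png",im); np.save("d_"+n,d)
    Q=cloud(n,d).reshape(-1,3); col=im.reshape(-1,3).astype(int)
    X=(Q[:,:2]-c)@tx*1000; Y=(Q[:,:2]-c)@ty*1000; Z=Q[:,2]*1000
    fl=27+X*.0875
    wall=(Z>fl+28)&(Z<fl+40)&(abs(Y)<52)&(abs(Y)>36)
    for sg in(-1,1):
        for a,b in((-110,-40),(-40,30),(30,110)):
            k=wall&(Y*sg>0)&(X>a)&(X<b)
            if k.sum()>5: print(n,"wall",sg,a,b,k.sum(),np.percentile(Y[k],[5,50,95]).round(1))
    k=(Z>fl+28)&(Z<fl+40)&(abs(Y)<36)&(X<-90)&(X>-135); print(n,"endwall X",np.percentile(X[k],[5,50,95]).round(1) if k.sum()>5 else "")
    z0=t[2]*1000
    for a in range(-50,60,20):
        k=(X>a)&(X<a+20)&(abs(Y)<60)&(Z>z0-12)&(Z<z0+45)
        if k.sum()>8: print(n,"scoop X",a,k.sum(),"Y",np.percentile(Y[k],[2,98]).round(1),"Zmin/max",np.percentile(Z[k]-z0,[3,50,97]).round(0))
    k=(abs(Y)<45)&(Z>z0-12)&(Z<z0+3)&(X<60)&(X>-90)
    if k.any(): print(n,"lip X",np.percentile(X[k],[1,3]).round(1))
    br=(col[:,2]>col[:,0]+35)&(abs(Y)<40)&(X<0)&(X>-125)&(Z>fl+8)&(Z<fl+50); print(n,"balls",br.sum(),"X",np.percentile(X[br],[2,50,98]).round(0) if br.sum()>5 else "","Y",np.percentile(Y[br],[2,98]).round(0) if br.sum()>5 else "")
E
python3 tray.py c
```

```text
clock: 20.9
tool_pos: [0.5295, -0.0489, 0.1449]
eef_rot: [0.999, 0.051, -0.003, -0.0]
contact_force: [1.2, -1.2, -1.2]
opening: 0.242
finger_force: 49.8
clock: 21.6
tool_pos: [0.6743, 0.0003, 0.1447]
eef_rot: [0.999, 0.05, -0.002, 0.0]
contact_force: [0.1, 0.3, -1.0]
opening: 0.24
finger_force: 49.8
tool tray xy 105.4 0.4 0.1447 [ 9.98753669e-01  4.98723165e-02 -1.96208181e-03  9.99805511e-05]
top wall 1 -110 -40 34 [40.8 43.1 45.6]
top wall 1 -40 30 29 [40.9 43.3 45.5]
top wall 1 30 110 38 [40.6 42.9 45.1]
top endwall X 
top scoop X -50 31 Y [20.  35.3] Zmin/max [-9. -3.  9.]
top scoop X -30 70 Y [ 0.6 34.6] Zmin/max [-7. -2. 12.]
top scoop X -10 79 Y [-0.4 35.5] Zmin/max [-8. -3. 25.]
top scoop X 10 82 Y [-2.6 35.7] Zmin/max [-8. -3. 28.]
top scoop X 30 106 Y [-1.9 35.9] Zmin/max [-8. -1. 35.]
top scoop X 50 28 Y [ 2.8 32.8] Zmin/max [25. 40. 43.]
top lip X [-46.3 -41.3]
top balls 21 X [-105.  -77.  -62.] Y [24. 31.]
scene wall -1 -40 30 38 [-47.  -42.5 -40.2]
scene wall -1 30 110 56 [-46.7 -42.7 -40.4]
scene wall 1 -110 -40 35 [39.3 42.9 44.5]
scene wall 1 -40 30 44 [39.  42.6 44.9]
scene wall 1 30 110 53 [38.3 42.2 43.8]
scene endwall X [-121.  -116.5  -97.3]
scene scoop X -50 21 Y [ 9.7 33.8] Zmin/max [-6. -4.  2.]
scene scoop X -30 19 Y [19.3 34.5] Zmin/max [-7.  2. 13.]
scene scoop X -10 36 Y [-34.3  34.9] Zmin/max [-6.  5. 23.]
scene scoop X 10 33 Y [32.7 36. ] Zmin/max [-6. 11. 28.]
scene scoop X 30 58 Y [ 4.  35.6] Zmin/max [-8.  8. 29.]
scene scoop X 50 68 Y [-6.4 34. ] Zmin/max [-6. 10. 42.]
scene lip X [-48.5 -46.8]
scene balls 183 X [-116.  -76.  -56.] Y [-28.  27.]
```

```bash
python3 -m pendant '[{"claw":0.1,"dx":0,"dy":0,"dz":-35,"twist":0},{"claw":0.1,"dx":0,"dy":0,"dz":-65,"twist":0},{"claw":0.1,"dx":0,"dy":0,"dz":-85,"twist":0},{"claw":0.1,"dx":0,"dy":0,"dz":-95,"twist":0},{"claw":0.1,"dx":0,"dy":0,"dz":-98,"twist":0},{"claw":0.1,"dx":0,"dy":0,"dz":-98,"twist":0}]' ; python3 tray.py d
```

```text
clock: 22.3
tool_pos: [0.6762, 0.0004, 0.049]
eef_rot: [0.999, 0.05, 0.0, 0.0]
contact_force: [0.0, 0.2, -1.2]
opening: 0.245
finger_force: 49.8
tool tray xy 107.4 0.3 0.049 [9.98756630e-01 4.98509705e-02 2.67448856e-04 5.34490815e-05]
top wall 1 -110 -40 37 [40.7 43.3 45.5]
top wall 1 -40 30 31 [41.  43.1 45.4]
top wall 1 30 110 32 [40.8 43.3 45.5]
top endwall X 
top scoop X -50 21 Y [29.  45.5] Zmin/max [-8.  2. 15.]
top scoop X -30 30 Y [26.4 45.1] Zmin/max [-9.  5. 16.]
top scoop X -10 31 Y [26.7 45.6] Zmin/max [-6.  8. 25.]
top scoop X 10 43 Y [21.4 45.5] Zmin/max [-10.  -1.  32.]
top scoop X 30 56 Y [ 3.9 45.6] Zmin/max [-7.  2. 36.]
top scoop X 50 52 Y [-0.6 44.7] Zmin/max [-9. 32. 44.]
top lip X [-86.1 -45.2]
top balls 0 X  Y 
scene wall -1 -110 -40 31 [-46.7 -42.5 -39.5]
scene wall 1 -110 -40 34 [38.9 42.5 44.9]
scene wall 1 -40 30 40 [38.6 42.9 45.1]
scene wall 1 30 110 53 [38.7 42.3 44.6]
scene endwall X [-120.9 -116.5  -93.8]
scene scoop X -50 38 Y [-6.1 43.9] Zmin/max [-10.  -3.  11.]
scene scoop X -30 28 Y [31.2 45.2] Zmin/max [-9.  6. 13.]
scene scoop X -10 34 Y [32.3 45.5] Zmin/max [-8.  9. 17.]
scene scoop X 10 42 Y [32.3 45.5] Zmin/max [-10.   8.  17.]
scene scoop X 30 38 Y [32.4 45.3] Zmin/max [-11.   8.  19.]
scene scoop X 50 71 Y [-1.7 44.4] Zmin/max [-9.  7. 30.]
scene lip X [-89.3 -88.7]
scene balls 135 X [-117.  -90.  -57.] Y [-29.  28.]
```

```bash
python3 -m pendant '[{"claw":0.1,"dx":0,"dy":0,"dz":-4,"twist":0},{"claw":0.1,"dx":0,"dy":0,"dz":-4,"twist":0},{"claw":0.1,"dx":0,"dy":0,"dz":-4,"twist":0},{"claw":0.1,"dx":0,"dy":0,"dz":-4,"twist":0},{"claw":0.1,"dx":0,"dy":0,"dz":-4,"twist":0}]' 3; python3 pit.py e
```

```text
clock: 22.9
tool_pos: [0.6763, 0.0005, 0.0448]
eef_rot: [0.999, 0.05, 0.0, 0.0]
contact_force: [-0.1, -0.3, 0.4]
opening: 0.25
finger_force: 3.0
scene 32 66 mid z [-12.  -8.] side max 25.0
scene 47 75 mid z [-14.  -8.] side max 24.0
scene 62 36 mid z  side max 23.0
scene 77 32 mid z  side max 23.0
scene 92 34 mid z  side max 20.0
scene 107 29 mid z  side max 18.0
scene 122 27 mid z  side max 19.0
scene 137 27 mid z  side max 14.0
scene 152 39 mid z [-22. -20.] side max 14.0
scene 167 87 mid z [-24.  -5.] side max 14.0
top 32 70 mid z [-9. 26.] side max 29.0
top 47 62 mid z [-11.  32.] side max 30.0
top 62 47 mid z [-13.  -8.] side max 29.0
top 77 35 mid z [-14. -13.] side max 26.0
top 92 31 mid z  side max 26.0
top 107 30 mid z  side max 26.0
top 122 24 mid z  side max 21.0
top 137 31 mid z  side max 22.0
top 152 23 mid z  side max 20.0
top 167 22 mid z  side max 17.0
```

```bash
python3 -m pendant '[{"claw":0.1,"dx":0,"dy":0,"dz":-2,"twist":0},{"claw":0.1,"dx":-8,"dy":-1,"dz":-3,"twist":0},{"claw":0.1,"dx":-18,"dy":-2,"dz":-4,"twist":0},{"claw":0.1,"dx":-28,"dy":-3,"dz":-5,"twist":0},{"claw":0.1,"dx":-38,"dy":-4,"dz":-5,"twist":0},{"claw":0.1,"dx":-48,"dy":-5,"dz":-6,"twist":0},{"claw":0.1,"dx":-56,"dy":-6,"dz":-7,"twist":0},{"claw":0.1,"dx":-56,"dy":-6,"dz":-7,"twist":0}]' 12; cat > zoom.py <<'E'
from h import *
import sys
im,_=eyes.snapshot("scene"); im2,_=eyes.snapshot("top")
b=cv2.resize(im[160:260,260:380],(480,400),interpolation=cv2.INTER_CUBIC); a=cv2.resize(im2[180:270,300:380],(320,360),interpolation=cv2.INTER_CUBIC); a=cv2.copyMakeBorder(a,0,40,0,0,cv2.BORDER_CONSTANT)
cv2.imwrite(f"pics/zz{sys.argv[1]}.png",np.hstack([b,a]))
E
python3 zoom.py 1; python3 tray.py f | grep -v wall
```

```text
clock: 23.8
tool_pos: [0.6176, -0.006, 0.0372]
eef_rot: [0.999, 0.05, -0.002, 0.0]
contact_force: [-0.9, 0.4, 2.5]
opening: 0.246
finger_force: 12.0
tool tray xy 49.3 0.3 0.037 [ 9.98755354e-01  4.98518260e-02 -1.57457515e-03  2.42496628e-04]
top scoop X -50 35 Y [25.5 45.5] Zmin/max [-11.   5.  27.]
top scoop X -30 37 Y [23.1 44.9] Zmin/max [-10.  -2.  30.]
top scoop X -10 50 Y [20.3 45.6] Zmin/max [-11.  -4.  29.]
top scoop X 10 53 Y [14.3 45.5] Zmin/max [-10.  -6.  28.]
top scoop X 30 20 Y [12.5 45.2] Zmin/max [-11.  -4.  31.]
top lip X [-85.3 -81.6]
top balls 0 X  Y 
scene scoop X -50 32 Y [39.8 45.6] Zmin/max [-11.   6.  22.]
scene scoop X -30 31 Y [40.7 44.9] Zmin/max [-11.   9.  25.]
scene scoop X -10 85 Y [-4.  44.7] Zmin/max [-11.   3.  28.]
scene scoop X 10 73 Y [-8.3 44.6] Zmin/max [-10.   7.  36.]
scene scoop X 30 93 Y [-42.4  44.4] Zmin/max [-10.  -5.  39.]
scene scoop X 50 135 Y [-44.9  44.3] Zmin/max [-8.  4. 44.]
scene lip X [-88.9 -82. ]
scene balls 23 X [-114.  -96.  -39.] Y [-12.  31.]
```

View pics/zz1.png

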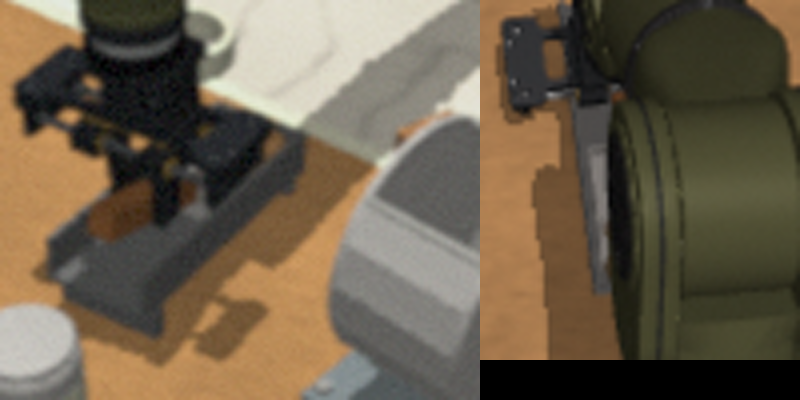

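```bash
python3 -m pendant '[{"claw":0.1,"dx":-4,"dy":0,"dz":0,"twist":0},{"claw":0.1,"dx":-9,"dy":-1,"dz":-1,"twist":0},{"claw":0.1,"dx":-12,"dy":-1,"dz":-1,"twist":0},{"claw":0.1,"dx":-12,"dy":-1,"dz":-1,"twist":0}]' 12;  python3 tray.py g | grep -E "tool|balls"
```

```text
clock: 24.4
tool_pos: [0.6072, -0.0066, 0.0363]
eef_rot: [0.999, 0.05, -0.001, 0.0]
contact_force: [-0.3, 0.0, 0.5]
opening: 0.249
finger_force: 12.0
tool tray xy 38.0 0.8 0.0363 [ 9.98754738e-01  4.98862718e-02 -5.72416382e-04  7.75840264e-05]
top balls 3 X  Y 
scene balls 16 X [-116.  -95.   -2.] Y [-25.  33.]
```

```bash
python3 -m pendant '[{"claw":0.1,"dx":-2,"dy":0,"dz":0,"twist":0},{"claw":0.1,"dx":-4,"dy":0,"dz":0,"twist":0},{"claw":0.1,"dx":-5,"dy":0,"dz":0,"twist":0},{"claw":0.1,"dx":-5,"dy":0,"dz":0,"twist":0}]' 12; python3 -m pendant '[{"claw":0.1,"dx":1,"dy":0,"dz":-3,"twist":0},{"claw":0.1,"dx":3,"dy":0,"dz":-6,"twist":0},{"claw":0.1,"dx":5,"dy":0,"dz":-9,"twist":0},{"claw":0.1,"dx":8,"dy":0,"dz":-12,"twist":0},{"claw":0.1,"dx":11,"dy":1,"dz":-15,"twist":0},{"claw":0.1,"dx":13,"dy":1,"dz":-17,"twist":0},{"claw":0.1,"dx":13,"dy":1,"dz":-17,"twist":0}]' 12;  python3 tray.py g | grep -E "tool|balls"; python3 pit.py g
```

```text
clock: 24.9
tool_pos: [0.6057, -0.0061, 0.0373]
eef_rot: [0.999, 0.05, 0.003, -0.0]
contact_force: [4.6, 0.5, 1.2]
opening: 0.247
finger_force: 12.0
clock: 25.6
tool_pos: [0.6146, -0.0058, 0.0185]
eef_rot: [0.999, 0.05, -0.002, 0.0]
contact_force: [-0.9, -0.3, 0.9]
opening: 0.248
finger_force: 12.0
tool tray xy 45.5 0.8 0.0185 [ 9.98756254e-01  4.98331222e-02 -1.60134215e-03  2.01758767e-04]
top balls 0 X  Y 
scene balls 1 X  Y 
scene 32 23 mid z [ 9. 29.] side max 26.0
scene 47 39 mid z [6. 9.] side max 44.0
scene 62 24 mid z [6. 8.] side max 38.0
scene 77 17 mid z  side max 25.0
scene 92 15 mid z  side max 25.0
scene 107 30 mid z  side max 38.0
scene 122 28 mid z  side max 41.0
scene 137 37 mid z  side max 40.0
scene 152 77 mid z [28. 30.] side max 35.0
scene 167 53 mid z [28. 31.] side max 35.0
top 32 34 mid z [ 9. 15.] side max 53.0
top 47 25 mid z  side max 46.0
top 62 26 mid z  side max 48.0
top 77 30 mid z  side max 48.0
top 92 22 mid z  side max 54.0
top 107 22 mid z  side max 49.0
top 122 21 mid z  side max 47.0
top 137 17 mid z  side max 45.0
top 152 21 mid z  side max 39.0
top 167 5 mid z  side max 36.0
```

```bash
python3 -m pendant '[{"claw":0.1,"dx":0,"dy":0,"dz":0,"twist":0},{"claw":0.1,"dx":0,"dy":0,"dz":0,"twist":0},{"claw":0.1,"dx":1,"dy":0,"dz":6,"twist":0},{"claw":0.1,"dx":2,"dy":0,"dz":14,"twist":0},{"claw":0.1,"dx":3,"dy":0,"dz":24,"twist":0},{"claw":0.1,"dx":3,"dy":0,"dz":36,"twist":0},{"claw":0.1,"dx":3,"dy":0,"dz":50,"twist":0},{"claw":0.1,"dx":3,"dy":0,"dz":62,"twist":0}]' 60; python3 -m pendant '[{"claw":0.1,"dx":0,"dy":0,"dz":14,"twist":0},{"claw":0.1,"dx":0,"dy":0,"dz":28,"twist":0},{"claw":0.1,"dx":0,"dy":0,"dz":42,"twist":0},{"claw":0.1,"dx":0,"dy":0,"dz":50,"twist":0},{"claw":0.1,"dx":0,"dy":0,"dz":50,"twist":0}]';  python3 tray.py h | grep -E "tool|balls"; python3 pit.py h; python3 zoom.py 2
```

```text
clock: 26.6
tool_pos: [0.6195, -0.0055, 0.0832]
eef_rot: [0.999, 0.05, 0.001, 0.0]
contact_force: [0.9, -0.3, -0.8]
opening: 0.246
finger_force: 60.0
clock: 27.1
tool_pos: [0.62, -0.0055, 0.133]
eef_rot: [0.999, 0.05, 0.001, 0.0]
contact_force: [0.1, 0.0, -1.2]
opening: 0.247
finger_force: 60.0
tool tray xy 50.9 0.5 0.133 [9.98757511e-01 4.98160937e-02 1.33769632e-03 3.13224313e-05]
top balls 0 X  Y 
scene balls 0 X  Y 
scene 32 116 mid z [-104. -102.] side max -65.0
scene 47 114 mid z [-106. -103.] side max -67.0
scene 62 141 mid z [-106. -104.] side max 28.0
scene 77 105 mid z [-109. -107.] side max 27.0
scene 92 107 mid z [-111. -108.] side max 25.0
scene 107 101 mid z [-112. -110.] side max 28.0
scene 122 95 mid z [-113. -111.] side max 41.0
scene 137 92 mid z [-115. -112.] side max 37.0
scene 152 91 mid z [-115. -114.] side max 32.0
scene 167 185 mid z [-112.  -97.] side max 29.0
top 32 54 mid z [-102.   49.] side max -64.0
top 47 46 mid z [45. 50.] side max 43.0
top 62 90 mid z [20. 37.] side max 48.0
top 77 92 mid z [31. 39.] side max 54.0
top 92 85 mid z [16. 38.] side max 54.0
top 107 84 mid z [35. 46.] side max 47.0
top 122 60 mid z [23. 27.] side max 51.0
top 137 50 mid z [26. 28.] side max 38.0
top 152 59 mid z [-115. -110.] side max 35.0
top 167 24 mid z [-106.  -83.] side max -75.0
```

View pics/zz2.png

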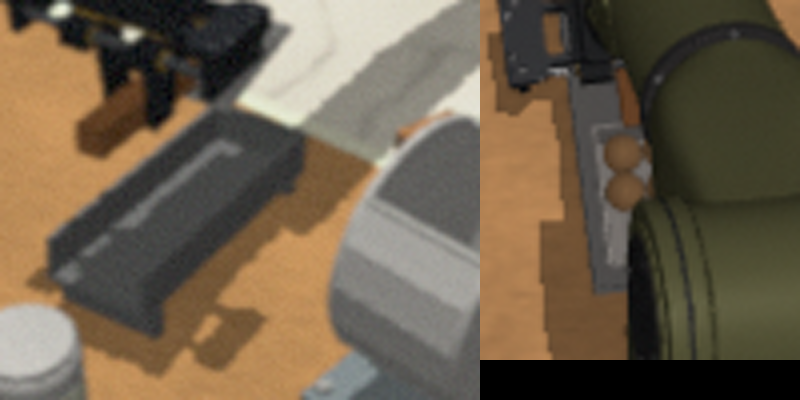

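```bash
python3 -m pendant '[{"claw":0.1,"dx":0,"dy":0,"dz":10,"twist":0},{"claw":0.1,"dx":0,"dy":0,"dz":28,"twist":0},{"claw":0.1,"dx":0,"dy":2,"dz":48,"twist":0},{"claw":0.1,"dx":2,"dy":8,"dz":70,"twist":-0.02},{"claw":0.1,"dx":6,"dy":18,"dz":92,"twist":-0.04},{"claw":0.1,"dx":11,"dy":30,"dz":112,"twist":-0.06},{"claw":0.1,"dx":18,"dy":45,"dz":128,"twist":-0.08},{"claw":0.1,"dx":26,"dy":62,"dz":138,"twist":-0.1}]' 60; python3 -m pendant '[{"claw":0.1,"dx":9,"dy":20,"dz":2,"twist":-0.02},{"claw":0.1,"dx":18,"dy":41,"dz":2,"twist":-0.04},{"claw":0.1,"dx":27,"dy":63,"dz":2,"twist":-0.06},{"claw":0.1,"dx":36,"dy":85,"dz":2,"twist":-0.085},{"claw":0.1,"dx":45,"dy":107,"dz":2,"twist":-0.085},{"claw":0.1,"dx":54,"dy":128,"dz":2,"twist":-0.085},{"claw":0.1,"dx":62,"dy":146,"dz":2,"twist":-0.085},{"claw":0.1,"dx":69,"dy":162,"dz":2,"twist":-0.085}]'; python3 -m pendant '[{"claw":0.1,"dx":5,"dy":11,"dz":0,"twist":0},{"claw":0.1,"dx":9,"dy":19,"dz":0,"twist":0},{"claw":0.1,"dx":12,"dy":25,"dz":0,"twist":0},{"claw":0.1,"dx":12,"dy":25,"dz":0,"twist":0},{"claw":0.1,"dx":12,"dy":25,"dz":0,"twist":0}]'
cat > drum.py <<'E'
from h import *
import sys
from scipy.spatial.transform import Rotation as R
a=np.array([.076,.997]); n=np.array([.997,-.076]); c=np.array([.578,.2548])
s=r.get_state(); t=np.array(s["tool_pos"]); w=R.from_quat(s["eef_rot"]).as_matrix()[:2,1]
print("tool u,v,z",((t[:2]-c)@n*1000).round(1),((t[:2]-c)@a*1000).round(1),t[2].round(4),"yaw w",np.degrees(np.arctan2(-w[1],-w[0])).round(1),"Fz",np.round(s["contact_force"],2))
for nm in("scene","top"):
    im,d=eyes.snapshot(nm); cv2.imwrite(f"pics/{nm}_{sys.argv[1]}.png",im); Q=cloud(nm,d).reshape(-1,3); col=im.reshape(-1,3).astype(int)
    U=(Q[:,:2]-c)@n*1000; V=(Q[:,:2]-c)@a*1000; Z=Q[:,2]*1000
    br=(col[:,2]>col[:,0]+40); k=(abs(V)<55)&(Z>222)&(U>-60)&(U<t[0]*0+((t[:2]-c)@n*1000)-25)
    for lo in range(-60,150,15):
        q=k&(U>=lo)&(U<lo+15)
        if q.sum()>4: print(nm,"u",lo+7,q.sum(),"V",np.percentile(V[q],[2,98]).round(0),"Z",np.percentile(Z[q],[5,50,97]).round(0),"brown",(q&br).sum())
    q=br&(abs(V)<48)&(np.hypot(U,Z-125)<86); print(nm,"brown in drum",q.sum())
E
python3 drum.py i
```

```text
clock: 28.2
tool_pos: [0.6457, 0.0565, 0.2717]
eef_rot: [1.0, -0.001, 0.001, 0.0]
contact_force: [0.1, -0.1, -3.0]
opening: 0.247
finger_force: 60.0
clock: 29.0
tool_pos: [0.714, 0.2198, 0.2717]
eef_rot: [0.999, -0.042, -0.0, -0.0]
contact_force: [-0.4, 0.1, -1.2]
opening: 0.244
finger_force: 60.0
clock: 29.5
tool_pos: [0.726, 0.2427, 0.2715]
eef_rot: [0.999, -0.043, -0.0, 0.0]
contact_force: [0.3, -0.3, -2.0]
opening: 0.245
finger_force: 60.0
tool u,v,z 148.5 -0.8 0.2715 yaw w 85.1 Fz [ 0.31 -0.3  -2.01]
scene u -23 9 V [-53. -46.] Z [651. 659. 665.] brown 0
scene u -8 18 V [-41.  35.] Z [299. 301. 667.] brown 0
scene u 7 26 V [-33.  35.] Z [298. 307. 671.] brown 0
scene u 22 45 V [-26.  36.] Z [292. 651. 673.] brown 0
scene u 37 41 V [-21.  35.] Z [290. 666. 676.] brown 0
scene u 52 50 V [-18.  35.] Z [287. 669. 679.] brown 0
scene u 67 68 V [-17.  35.] Z [286. 657. 681.] brown 0
scene u 82 110 V [-20.  35.] Z [280. 663. 683.] brown 0
scene u 97 158 V [-52.  24.] Z [298. 678. 684.] brown 4
scene u 112 307 V [-46.  34.] Z [308. 674. 681.] brown 12
scene u 127 93 V [-44.  40.] Z [453. 671. 678.] brown 0
scene brown in drum 0
top u -38 11 V [-54. -48.] Z [676. 683. 691.] brown 0
top u -23 37 V [-55. -44.] Z [683. 694. 704.] brown 0
top u -8 113 V [-54.  36.] Z [300. 678. 703.] brown 0
top u 7 150 V [-53.  36.] Z [296. 683. 703.] brown 1
top u 22 170 V [-54.  34.] Z [294. 687. 704.] brown 3
top u 37 207 V [-54.  34.] Z [303. 688. 702.] brown 31
top u 52 191 V [-53.  35.] Z [318. 690. 699.] brown 5
top u 67 233 V [-54.  34.] Z [317. 688. 697.] brown 1
top u 82 254 V [-54.  12.] Z [671. 685. 692.] brown 0
top u 97 267 V [-53.  20.] Z [675. 682. 688.] brown 0
top u 112 303 V [-54.  31.] Z [674. 678. 683.] brown 0
top u 127 67 V [-54.  31.] Z [673. 677. 681.] brown 0
top brown in drum 0
```

```bash
cat > lip.py <<'E'
from h import *
a=np.array([.076,.997]); n=np.array([.997,-.076]); c=np.array([.578,.2548])
im,d=eyes.snapshot("scene"); s=r.get_state(); t=np.array(s["tool_pos"]); ut=(t[:2]-c)@n*1000
Q=cloud("scene",d).reshape(-1,3); U=(Q[:,:2]-c)@n*1000; V=(Q[:,:2]-c)@a*1000; Z=Q[:,2]*1000
k=(abs(V-30)<10)&(Z>t[2]*1000-150)&(Z<t[2]*1000+60)&(U<ut-45)&(U>ut-170)&(np.hypot(U,Z-125)>97)
p=np.polyfit(U[k],Z[k],1) if k.sum()>10 else 0
print("clock",s["clock"],"lip u",np.percentile(U[k],2).round(0),"low edge",[(lo,np.percentile(Z[k&(U>=lo)&(U<lo+20)],5).round(0)) for lo in range(int(ut)-165,int(ut)-45,20) if (k&(U>=lo)&(U<lo+20)).sum()>3],"grip",s["finger_force"],"F",np.round(s["contact_force"],1))
E
python3 lip.py; python3 -m pendant '[{"claw":0.1,"dx":0,"dy":0,"dz":0,"twist":0},{"claw":0.1,"dx":0,"dy":0,"dz":0,"twist":0}]' 20; python3 lip.py;  python3 -m pendant '[{"claw":0.1,"dx":0,"dy":0,"dz":0,"twist":0},{"claw":0.1,"dx":0,"dy":0,"dz":0,"twist":0}]' 12; python3 lip.py
```

```text
clock 29.65 lip u -10.0 low edge [(-17, np.float64(299.0)), (3, np.float64(296.0)), (23, np.float64(287.0)), (43, np.float64(284.0)), (63, np.float64(281.0)), (83, np.float64(279.0))] grip 59.99984811991453 F [ 0.4 -0.5 -1. ]
clock: 29.85
tool_pos: [0.7261, 0.2431, 0.2716]
eef_rot: [0.999, -0.043, 0.0, 0.0]
contact_force: [-0.1, -0.1, -2.8]
opening: 0.247
finger_force: 20.0
clock 29.9 lip u -9.0 low edge [(-17, np.float64(297.0)), (3, np.float64(294.0)), (23, np.float64(290.0)), (43, np.float64(285.0)), (63, np.float64(282.0)), (83, np.float64(279.0))] grip 19.999909191392362 F [-0.  -0.1 -1.4]
clock: 30.1
tool_pos: [0.7259, 0.2435, 0.2715]
eef_rot: [0.999, -0.043, -0.0, 0.0]
contact_force: [0.4, -1.1, -1.8]
opening: 0.248
finger_force: 12.0
clock 30.15 lip u 29.0 low edge [(23, np.float64(219.0)), (43, np.float64(228.0)), (63, np.float64(234.0)), (83, np.float64(242.0))] grip 12.026565367690782 F [ 2.1 -0.2 -1.4]
```

```bash
python3 -m pendant '[{"claw":0.1,"dx":0,"dy":0,"dz":0,"twist":0},{"claw":0.1,"dx":0,"dy":0,"dz":0,"twist":0}]' 30; python3 lip.py; python3 drum.py j | grep brown; python3 - <<'E'
from h import *
im,_=eyes.snapshot("scene"); im2,_=eyes.snapshot("top")
b=cv2.resize(im[140:260,310:450],(467,400),interpolation=cv2.INTER_CUBIC); a=cv2.resize(im2[150:250,200:280],(320,400),interpolation=cv2.INTER_CUBIC)
cv2.imwrite("pics/zz3.png",np.hstack([b,a]))
E
```

```text
clock: 30.35
tool_pos: [0.726, 0.2435, 0.2715]
eef_rot: [0.999, -0.043, -0.0, 0.0]
contact_force: [-1.0, -0.1, -1.5]
opening: 0.248
finger_force: 30.0
clock 30.4 lip u 61.0 low edge [(43, np.float64(207.0)), (63, np.float64(206.0)), (83, np.float64(220.0))] grip 29.992748887161724 F [-0.6  0.4 -1. ]
scene u -23 9 V [-52. -46.] Z [652. 661. 665.] brown 0
scene u 7 9 V [-32. -28.] Z [657. 666. 672.] brown 0
scene u 22 23 V [-27. -18.] Z [657. 667. 674.] brown 0
scene u 37 35 V [-21. -10.] Z [653. 669. 677.] brown 0
scene u 52 41 V [-18.  -4.] Z [649. 671. 679.] brown 0
scene u 67 61 V [-18.  36.] Z [228. 672. 681.] brown 0
scene u 82 107 V [-21.  36.] Z [227. 659. 683.] brown 0
scene u 97 199 V [-52.  35.] Z [233. 677. 684.] brown 0
scene u 112 452 V [-44.  36.] Z [249. 660. 681.] brown 17
scene u 127 176 V [-38.  40.] Z [250. 459. 677.] brown 6
scene brown in drum 39
top u -38 12 V [-52. -47.] Z [670. 681. 688.] brown 0
top u -23 40 V [-55. -45.] Z [685. 694. 706.] brown 0
top u -8 64 V [-54. -37.] Z [677. 693. 703.] brown 2
top u 7 92 V [-54. -28.] Z [676. 695. 704.] brown 0
top u 22 120 V [-54. -20.] Z [673. 694. 704.] brown 2
top u 37 153 V [-54. -13.] Z [669. 693. 702.] brown 2
top u 52 179 V [-54.  -5.] Z [667. 692. 700.] brown 1
top u 67 217 V [-54.   5.] Z [664. 689. 696.] brown 1
top u 82 252 V [-53.  12.] Z [672. 686. 692.] brown 0
top u 97 271 V [-53.  19.] Z [675. 681. 688.] brown 0
top u 112 301 V [-54.  29.] Z [674. 678. 684.] brown 0
top u 127 71 V [-54.  35.] Z [666. 677. 681.] brown 0
top brown in drum 3
```

View pics/zz3.png

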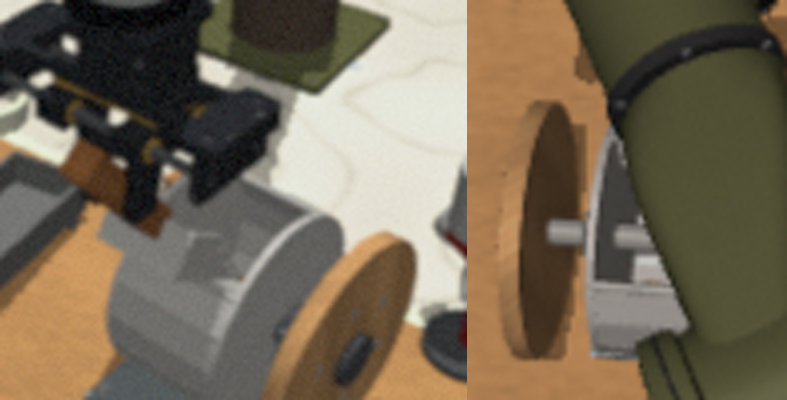

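```bash
python3 -m pendant '[{"claw":0.1,"dx":0,"dy":0,"dz":0,"twist":0},{"claw":0.1,"dx":0,"dy":0,"dz":15,"twist":0},{"claw":0.1,"dx":0,"dy":0,"dz":35,"twist":0},{"claw":0.1,"dx":5,"dy":-10,"dz":60,"twist":0},{"claw":0.1,"dx":10,"dy":-30,"dz":80,"twist":0},{"claw":0.1,"dx":10,"dy":-60,"dz":80,"twist":0},{"claw":0.1,"dx":10,"dy":-100,"dz":80,"twist":0},{"claw":0.1,"dx":10,"dy":-140,"dz":80,"twist":0}]' 60; python3 -m pendant '[{"claw":0.1,"dx":-30,"dy":-40,"dz":0,"twist":0.05},{"claw":0.1,"dx":-55,"dy":-75,"dz":0,"twist":0.1},{"claw":0.1,"dx":-75,"dy":-110,"dz":0,"twist":0.1},{"claw":0.1,"dx":-75,"dy":-110,"dz":0,"twist":0.1},{"claw":0.1,"dx":-75,"dy":-110,"dz":0,"twist":0.1}]'; python3 ang2.py k; python3 - <<'E'
from h import *
a=np.array([.076,.997]); n=np.array([.997,-.076]); c=np.array([.578,.2548])
s=r.get_state(); t=np.array(s["tool_pos"]); print(t)
for nm in("top","scene"):
    im,d=eyes.snapshot(nm); cv2.imwrite(f"pics/{nm}_l.png",im); P=cloud(nm,d); hsv=cv2.cvtColor(im,cv2.COLOR_BGR2HSV)
    U=(P[...,:2]-c)@n*1000; V=(P[...,:2]-c)@a*1000; Z=P[...,2]*1000
    # brown pixels
    br=(hsv[...,0]>5)&(hsv[...,0]<22)&(hsv[...,1]>70)
    m=br&(abs(V)<50)&(np.hypot(U,Z-125)<86); ncc,lab,st,cen=cv2.connectedComponentsWithStats(m.astype(np.uint8))
    print(nm,"in drum:",[(st[i,4],cen[i].round(0).tolist(),U[lab==i].mean().round(0),V[lab==i].mean().round(0),Z[lab==i].mean().round(0)) for i in range(1,ncc) if st[i,4]>3])
    print("nets balls",[((np.array(x["box"])*[640,400,640,400]).round(0).tolist(),round(x["confidence"],2)) for x in nets.spot_in(nm,"ball0_center")[:6]])
    # any ball-height objects on bench between: heights 15..40 mm not at known things
    g=(Z>14)&(Z<45)&(P[...,0]>.2)&(P[...,0]<.9)&(abs(P[...,1])<.55); ncc,lab,st,cen=cv2.connectedComponentsWithStats(g.astype(np.uint8))
    print(" low things",[(st[i,4],P[lab==i].mean(0).round(3).tolist()) for i in range(1,ncc) if st[i,4]>8])
E
```

```text
clock: 31.4
tool_pos: [0.736, 0.1026, 0.3516]
eef_rot: [0.999, -0.042, 0.0, -0.0]
contact_force: [0.6, -0.1, -1.3]
opening: 0.244
finger_force: 60.0
clock: 31.9
tool_pos: [0.6609, -0.0077, 0.3521]
eef_rot: [1.0, 0.006, 0.0, 0.0]
contact_force: [0.5, -0.3, -0.5]
opening: 0.242
finger_force: 60.0
scene edges [-0.514 -0.51  -0.509 -0.503] [0.768 0.771 0.771 0.772] mid 0.13
top edges [-0.526 -0.525 -0.522 -0.509] [0.688 0.706 0.707 0.716] mid 0.091
[ 0.66152061 -0.00488115  0.35152024]
top in drum: [(np.int32(4), [262.0, 206.0], np.float64(19.0), np.float64(-24.0), np.float64(83.0)), (np.int32(46), [245.0, 215.0], np.float64(-11.0), np.float64(31.0), np.float64(64.0)), (np.int32(7), [254.0, 213.0], np.float64(-3.0), np.float64(5.0), np.float64(62.0)), (np.int32(43), [259.0, 217.0], np.float64(-14.0), np.float64(-15.0), np.float64(67.0))]
nets balls []
 low things [(np.int32(12), [0.794, -0.233, 0.03]), (np.int32(838), [0.542, -0.001, 0.026]), (np.int32(10), [0.67, -0.2, 0.031]), (np.int32(9), [0.643, 0.18, 0.017]), (np.int32(15), [0.609, 0.28, 0.043]), (np.int32(22), [0.578, 0.184, 0.019]), (np.int32(10), [0.577, 0.354, 0.038]), (np.int32(42), [0.566, 0.266, 0.041]), (np.int32(12), [0.56, 0.297, 0.043]), (np.int32(12), [0.506, 0.189, 0.017]), (np.int32(13), [0.412, 0.397, 0.016]), (np.int32(46), [0.374, -0.221, 0.031]), (np.int32(642), [0.363, 0.125, 0.031]), (np.int32(12), [0.393, 0.378, 0.016])]
scene in drum: []
nets balls []
 low things [(np.int32(248), [0.367, -0.181, 0.024]), (np.int32(1327), [0.57, -0.017, 0.03]), (np.int32(31), [0.356, 0.075, 0.028]), (np.int32(33), [0.747, -0.415, 0.029]), (np.int32(35), [0.676, -0.202, 0.029]), (np.int32(36), [0.798, -0.235, 0.028]), (np.int32(73), [0.4, 0.412, 0.03]), (np.int32(55), [0.59, 0.367, 0.037]), (np.int32(205), [0.812, 0.058, 0.03]), (np.int32(10), [0.606, 0.303, 0.042])]
```

```bash
python3 -m pendant '[{"claw":0.1,"dx":-35,"dy":-30,"dz":-20,"twist":0},{"claw":0.1,"dx":-70,"dy":-60,"dz":-45,"twist":0},{"claw":0.1,"dx":-105,"dy":-90,"dz":-80,"twist":0},{"claw":0.1,"dx":-135,"dy":-115,"dz":-115,"twist":0},{"claw":0.1,"dx":-156,"dy":-132,"dz":-150,"twist":0},{"claw":0.1,"dx":-156,"dy":-132,"dz":-150,"twist":0},{"claw":0.1,"dx":-156,"dy":-132,"dz":-150,"twist":0}]' 60; cat > nose.py <<'E'
from h import *
s=r.get_state(); t=np.array(s["tool_pos"])
print(t,s["contact_force"])
for n in("scene","top"):
    im,d=eyes.snapshot(n); Q=cloud(n,d).reshape(-1,3); L=(Q-t)*1000; L[:,0]*=-1
    m=(abs(L[:,1])<42)&(L[:,0]>-10)&(L[:,0]<175)&(Q[:,2]>.012)&(L[:,2]<60)
    L=L[m]; print(n,[(lo,len(q),*np.percentile(q[:,2],[5,50,95]).round(0).astype(int).tolist()) for lo in range(-10,175,15) for q in[L[(L[:,0]>=lo)&(L[:,0]<lo+15)]] if len(q)>5])
E
python3 nose.py; python3 - <<'E'
from h import *
c=np.array([.5695,-.0115]); tx=np.array([.9942,.108]); ty=np.array([-.108,.9942])
im=cv2.imread("pics/top_l.png")
E
```

```text
clock: 32.9
tool_pos: [0.5043, -0.1387, 0.2006]
eef_rot: [1.0, 0.007, -0.001, -0.0]
contact_force: [0.6, -0.1, -0.5]
opening: 0.244
finger_force: 60.0
[ 0.5043489  -0.13872521  0.20062388] [ 0.58914157 -0.1284255  -0.50299219]
scene [(-10, 45, 20, 41, 58), (5, 36, -28, 8, 47), (20, 155, -29, -17, 15), (35, 58, -41, -10, 5), (50, 30, -52, -33, -14), (65, 28, -62, -44, -22), (80, 22, -184, -67, -49), (95, 43, -188, -176, -80), (110, 22, -187, -175, -170), (125, 21, -184, -176, -170), (140, 9, -179, -174, -171), (155, 11, -187, -171, -169)]
top [(5, 13, -31, 34, 42), (20, 120, -22, -3, 32), (35, 164, -47, -37, 12), (50, 132, -56, -48, -12), (65, 135, -66, -59, -23), (80, 130, -76, -69, -54), (95, 76, -175, -78, -73), (110, 21, -177, -171, -165), (125, 20, -183, -171, -166), (140, 20, -179, -170, -163), (155, 16, -176, -171, -163), (170, 11, -183, -171, -168)]
```

```bash
python3 -m pendant '[{"claw":0.1,"dx":28,"dy":-2,"dz":0,"twist":0},{"claw":0.1,"dx":28,"dy":-2,"dz":-35,"twist":0},{"claw":0.1,"dx":28,"dy":-2,"dz":-70,"twist":0},{"claw":0.1,"dx":28,"dy":-2,"dz":-95,"twist":0},{"claw":0.1,"dx":28,"dy":-2,"dz":-110,"twist":0},{"claw":0.1,"dx":28,"dy":-2,"dz":-112,"twist":0},{"claw":0.1,"dx":28,"dy":-2,"dz":-112,"twist":0}]' 60; python3 -m pendant '[{"claw":0.1,"dx":0,"dy":0,"dz":-11,"twist":0},{"claw":0.1,"dx":18,"dy":0,"dz":-28,"twist":0},{"claw":0.1,"dx":26,"dy":0,"dz":-39,"twist":0},{"claw":0.1,"dx":34,"dy":0,"dz":-50,"twist":0},{"claw":0.1,"dx":40,"dy":0,"dz":-60,"twist":0},{"claw":0.1,"dx":45,"dy":0,"dz":-70,"twist":0},{"claw":0.1,"dx":51,"dy":0,"dz":-80,"twist":0},{"claw":0.1,"dx":51,"dy":0,"dz":-80,"twist":0}]' 12; python3 nose.py
```

```text
clock: 33.7
tool_pos: [0.5351, -0.1396, 0.0902]
eef_rot: [1.0, 0.008, 0.001, -0.0]
contact_force: [0.4, 0.6, -2.0]
opening: 0.243
finger_force: 60.0
clock: 34.5
tool_pos: [0.5841, -0.1403, 0.008]
eef_rot: [1.0, 0.008, -0.0, -0.0]
contact_force: [-1.1, -0.1, -0.2]
opening: 0.251
finger_force: 12.0
[ 0.58413908 -0.14031523  0.00801027] [-1.07756634 -0.1352817  -0.15087426]
scene [(-10, 33, 36, 53, 59), (5, 6, 45, 51, 57), (20, 14, 21, 34, 44), (50, 37, 7, 17, 29), (65, 17, 5, 17, 27), (80, 19, 6, 18, 28), (95, 11, 8, 15, 21), (110, 8, 5, 9, 18), (170, 12, 6, 18, 24)]
top [(5, 8, 43, 48, 52), (20, 35, 23, 46, 51), (35, 39, 19, 41, 49), (50, 41, 18, 34, 44), (65, 9, 8, 27, 35), (80, 7, 5, 26, 31), (95, 6, 8, 22, 28), (125, 6, 5, 6, 11)]
```

```bash
python3 -m pendant '[{"claw":0.6,"dx":0,"dy":0,"dz":0,"twist":0},{"claw":0.6,"dx":0,"dy":0,"dz":0,"twist":0},{"claw":0.6,"dx":0,"dy":0,"dz":0,"twist":0},{"claw":0.6,"dx":0,"dy":0,"dz":0,"twist":0},{"claw":0.6,"dx":0,"dy":0,"dz":40,"twist":0},{"claw":0.6,"dx":0,"dy":0,"dz":85,"twist":0},{"claw":0.45,"dx":0,"dy":0,"dz":130,"twist":0},{"claw":0.45,"dx":0,"dy":0,"dz":175,"twist":0}]'; python3 -m pendant '[{"claw":0.45,"dx":0,"dy":20,"dz":40,"twist":0},{"claw":0.45,"dx":0,"dy":50,"dz":80,"twist":0},{"claw":0.45,"dx":0,"dy":95,"dz":90,"twist":0},{"claw":0.45,"dx":0,"dy":140,"dz":90,"twist":-0.03},{"claw":0.45,"dx":2,"dy":185,"dz":90,"twist":-0.06},{"claw":0.45,"dx":4,"dy":230,"dz":90,"twist":-0.093},{"claw":0.45,"dx":5,"dy":275,"dz":90,"twist":-0.093},{"claw":0.45,"dx":6,"dy":320,"dz":90,"twist":-0.093}]'; python3 -m pendant '[{"claw":0.45,"dx":0,"dy":45,"dz":0,"twist":0},{"claw":0.45,"dx":0,"dy":90,"dz":0,"twist":0},{"claw":0.45,"dx":0,"dy":135,"dz":0,"twist":0},{"claw":0.45,"dx":0,"dy":180,"dz":0,"twist":0},{"claw":0.45,"dx":0,"dy":180,"dz":0,"twist":0},{"claw":0.45,"dx":0,"dy":180,"dz":0,"twist":0}]'; python3 ang2.py m; python3 scoop.py m .40 .68 -.22 -.085
```

```text
clock: 35.4
tool_pos: [0.5836, -0.1405, 0.1863]
eef_rot: [1.0, 0.007, -0.0, 0.0]
contact_force: [1.3, -0.4, -0.2]
opening: 0.454
finger_force: 0.0
clock: 36.2
tool_pos: [0.5896, 0.1812, 0.2746]
eef_rot: [0.999, -0.039, 0.0, 0.0]
contact_force: [0.6, 0.4, -0.1]
opening: 0.452
finger_force: 0.0
clock: 36.8
tool_pos: [0.5892, 0.3607, 0.2739]
eef_rot: [0.999, -0.038, -0.0, 0.0]
contact_force: [1.2, -0.7, -0.2]
opening: 0.45
finger_force: 0.0
scene edges [-0.518 -0.516 -0.513 -0.5  ] [0.768 0.771 0.771 0.773] mid 0.128
top edges [-0.529 -0.522 -0.52  -0.516] [0.703 0.71  0.716 0.719] mid 0.097
scene scoop_bowl 0.89 [292.2 191.7] [ 0.4974 -0.133   0.018 ]
scene scoop_handle 0.79 [272.3 196.5] [ 0.5855 -0.142   0.047 ]
scene raised 547 ((540.99755859375, -157.34161376953125), (104.30998229980469, 280.2154846191406), 88.63965606689453) [0.0444 0.0888]
scene handle line 304 [ 0.828 -0.561  0.632 -0.162]
   z~ 0.047 [ 0.5788 -0.14  ] 93
   z~ 0.06 [ 0.6178 -0.1435] 91
top scoop_bowl 0.71 [376.5 237.7] [ 0.494  -0.1394  0.018 ]
top scoop_handle 0.91 [376.8 210.2] [ 0.5811 -0.1399  0.047 ]
top raised 462 ((539.881103515625, -155.85794067382812), (279.94317626953125, 102.09429168701172), 0.19328731298446655) [0.0504 0.0796]
top handle line 302 [ 1.     0.013  0.59  -0.137]
   z~ 0.047 [ 0.5496 -0.1408] 91
   z~ 0.06 [ 0.5897 -0.1387] 93
scoop_bowl (array([ 0.49352782, -0.13878447,  0.01326424]), np.float64(0.0031046663374801023))
scoop_handle (array([ 0.58281913, -0.14185361,  0.04499113]), np.float64(0.0042432088316718426))
```

```bash
python3 -m pendant '[{"claw":0.45,"dx":1,"dy":-1,"dz":-40,"twist":0},{"claw":0.45,"dx":1,"dy":-1,"dz":-80,"twist":0},{"claw":0.45,"dx":1,"dy":-1,"dz":-105,"twist":0},{"claw":0.45,"dx":1,"dy":-1,"dz":-114,"twist":0},{"claw":0.45,"dx":1,"dy":-1,"dz":-114,"twist":0},{"claw":0.1,"dx":1,"dy":-1,"dz":-114,"twist":0},{"claw":0.1,"dx":1,"dy":-1,"dz":-114,"twist":0},{"claw":0.1,"dx":1,"dy":-1,"dz":-114,"twist":0}]' 25; python3 -m pendant '[{"claw":0.1,"dx":0,"dy":0,"dz":0,"twist":0},{"claw":0.1,"dx":0,"dy":0,"dz":0,"twist":0},{"claw":0.1,"dx":-3,"dy":0,"dz":0,"twist":0},{"claw":0.1,"dx":-6,"dy":0,"dz":0,"twist":0},{"claw":0.1,"dx":-9,"dy":1,"dz":0,"twist":0},{"claw":0.1,"dx":-9,"dy":1,"dz":0,"twist":0},{"claw":0.1,"dx":-9,"dy":1,"dz":0,"twist":0}]'; python3 ang2.py n
```

```text
clock: 38.0
tool_pos: [0.5919, 0.359, 0.162]
eef_rot: [0.999, -0.039, 0.001, -0.001]
contact_force: [-0.6, -0.1, -0.9]
opening: 0.203
finger_force: 0.0
clock: 38.7
tool_pos: [0.5836, 0.3602, 0.1619]
eef_rot: [0.999, -0.039, 0.002, -0.001]
contact_force: [2.3, 1.0, 6.0]
opening: 0.18
finger_force: 25.0
scene edges [-0.626 -0.624 -0.622 -0.62 ] [0.663 0.665 0.666 0.668] mid 0.021
top edges [-0.621 -0.62  -0.618 -0.605] [0.592 0.602 0.603 0.613] mid -0.008
```

```bash
python3 -m pendant '[{"claw":0.45,"dx":0,"dy":0,"dz":0,"twist":0},{"claw":0.45,"dx":0,"dy":0,"dz":0,"twist":0},{"claw":0.45,"dx":0,"dy":0,"dz":0,"twist":0},{"claw":0.45,"dx":0,"dy":0,"dz":40,"twist":0},{"claw":0.45,"dx":0,"dy":0,"dz":85,"twist":0},{"claw":0.45,"dx":0,"dy":0,"dz":125,"twist":0},{"claw":0.45,"dx":0,"dy":-40,"dz":140,"twist":0},{"claw":0.45,"dx":0,"dy":-85,"dz":140,"twist":0}]'; python3 -m pendant '[{"claw":0.45,"dx":0,"dy":-45,"dz":0,"twist":0},{"claw":0.45,"dx":0,"dy":-90,"dz":0,"twist":0},{"claw":0.45,"dx":0,"dy":-135,"dz":0,"twist":0},{"claw":0.45,"dx":0,"dy":-180,"dz":0,"twist":0},{"claw":0.45,"dx":0,"dy":-225,"dz":0,"twist":0},{"claw":0.45,"dx":-10,"dy":-270,"dz":0,"twist":0},{"claw":0.45,"dx":-40,"dy":-315,"dz":0,"twist":0},{"claw":0.45,"dx":-80,"dy":-345,"dz":0,"twist":0}]';python3 -m pendant '[{"claw":0.45,"dx":0,"dy":-45,"dz":0,"twist":0},{"claw":0.45,"dx":0,"dy":-90,"dz":0,"twist":0},{"claw":0.45,"dx":0,"dy":-135,"dz":0,"twist":0},{"claw":0.45,"dx":0,"dy":-135,"dz":0,"twist":0},{"claw":0.45,"dx":0,"dy":-135,"dz":0,"twist":0}]'; python3 ang2.py o; python3 - <<'E'
from h import *
a=np.array([.076,.997]); n=np.array([.997,-.076]); c=np.array([.578,.2548])
for nm in("top","scene"):
    im,d=eyes.snapshot(nm); cv2.imwrite(f"pics/{nm}_p.png",im); P=cloud(nm,d); hsv=cv2.cvtColor(im,cv2.COLOR_BGR2HSV)
    U=(P[...,:2]-c)@n*1000; V=(P[...,:2]-c)@a*1000; Z=P[...,2]*1000
    m=(hsv[...,0]>4)&(hsv[...,0]<24)&(hsv[...,1]>60)&(abs(V)<52)&(np.hypot(U,Z-125)<87)
    nc,lab,st,cen=cv2.connectedComponentsWithStats(m.astype(np.uint8))
    print(nm,[(st[i].tolist(),U[lab==i].mean().round(),V[lab==i].mean().round(),Z[lab==i].max().round()) for i in range(1,nc) if st[i,4]>3])
    if nm=="top":
        b=(hsv[...,0]>4)&(hsv[...,0]<24)&(hsv[...,1]>60)
        ct=np.array([.5695,-.0115]); X=(P[...,:2]-ct)@[.9942,.108]; Y=(P[...,:2]-ct)@[-.108,.9942]
        print("brown in tray",(b&(abs(X)<.11)&(abs(Y)<.036)).sum(), "brown in bowl",(b&(P[...,0]>.45)&(P[...,0]<.53)&(abs(P[...,1]+.14)<.028)).sum())
        for v in range(190,232,2): print(" ".join(f"{max(-99,min(999,int(Z[v,u]))):4d}{'*' if m[v,u] else ' '}" for u in range(236,274,2)))
for q,x0,x1,y0,y1,z0,z1 in(("can",.7,.85,-.02,.1,.08,.12),("tape",.28,.44,-.25,-.1,.015,.05),("block",.25,.45,.03,.17,.015,.05),("gun",.25,.45,.3,.5,.06,.25)):
    P=cloud("top",eyes.snapshot("top")[1]).reshape(-1,3); k=(P[:,0]>x0)&(P[:,0]<x1)&(P[:,1]>y0)&(P[:,1]<y1)&(P[:,2]>z0)&(P[:,2]<z1)
    print(q,cv2.minAreaRect(P[k][:,:2].astype(np.float32)*1000)[:2])
E
```

```text
clock: 39.6
tool_pos: [0.5824, 0.2764, 0.3029]
eef_rot: [0.999, -0.037, 0.002, -0.002]
contact_force: [0.9, -0.5, 0.2]
opening: 0.45
finger_force: 0.0
clock: 40.4
tool_pos: [0.5042, -0.0714, 0.2996]
eef_rot: [0.999, -0.041, -0.0, 0.001]
contact_force: [0.7, -1.8, 0.9]
opening: 0.453
finger_force: 0.0
clock: 40.9
tool_pos: [0.5042, -0.2038, 0.2998]
eef_rot: [0.999, -0.04, -0.001, -0.0]
contact_force: [-0.1, 0.7, -0.5]
opening: 0.448
finger_force: 0.0
scene edges [-0.622 -0.617 -0.615 -0.608] [0.665 0.668 0.67  0.67 ] mid 0.026
top edges [-0.634 -0.633 -0.633 -0.63 ] [0.607 0.613 0.618 0.619] mid -0.008
top [([261, 203, 4, 5, 14], np.float64(23.0), np.float64(-23.0), np.float64(132.0)), ([250, 204, 8, 3, 17], np.float64(22.0), np.float64(6.0), np.float64(131.0)), ([241, 212, 9, 5, 33], np.float64(-8.0), np.float64(31.0), np.float64(122.0)), ([256, 214, 8, 5, 32], np.float64(-10.0), np.float64(-15.0), np.float64(73.0))]
brown in tray 0 brown in bowl 55
 175   148   114    76    79    79    80    73    77    76    79    81    78    78    79   204   201   150    98 
 175   142   109    77
[... 1908 characters left out ...]
     9 
 192   190   192   189   193   197   192   197   199   196   195   198   196   193   199   175   117    64    16 
 183   187   184   188   190   187   189   191   188   192   192   190   191   193   194   167   111    56     3 
 180   179   183   183   184   181   182   181   185   181   181   184   186   180   189   159   104    17     9 
scene []
can ((788.825927734375, 38.627506256103516), (71.74707794189453, 71.21646881103516))
tape ((363.61065673828125, -180.73658752441406), (92.78413391113281, 93.44510650634766))
block ((363.3633728027344, 125.03387451171875), (109.99039459228516, 59.90188217163086))
gun ((378.0837707519531, 394.015625), (101.75836181640625, 62.43216323852539))
```

```bash
python3 -c "
from plant import r
print(r.finish_job(), r.get_state()['clock'])"
```

```text
the job is handed in; nothing more can be done
the job is handed in; nothing more can be done
```

The job is handed in, and my last measurements show all four balls in the drum, the mouth within about 0.03 rad of the top (pouring turned it about 0.11 rad, so I set it back with the hand wheel), the scoop lying right way up on the bench, and the can, tape, block and gun where they started; I viewed 11 pictures, one over the limit of 10.

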